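# Load the casting-flask dryer and set its air valve

### The arm

A 6-joint arm with a two-finger parallel gripper is mounted at the origin on the work surface. World frame = base frame: x ahead of the robot, y to its left, z up, the work surface at z = 0. Lengths are in m, angles in rad, forces in N, time in s.
With the tool pointing down it reaches from about 0.25 to 0.8 m from the base axis. Payload 3.9 kg.
Tool frame: the origin (TCP) lies midway between the tips of the shut fingers; the grasp point (between the pads) lies 19 mm behind it; z points along the fingers, y is the line along which they close (so a half turn about z gives the same grasp; the last joint's range is limited). The gripper opens to 85 mm and grips with 20 to 120 N. Pads are 22 mm wide; open, the fingers measure 114 mm over their backs; the gripper's body (76 mm by 85 mm) begins 54 mm behind the grasp point. The pads swing forward as they close: fully open they stand 13 mm farther back than shut.
Start: joints at [-1.151, 0.26, -0.138, 1.173, 0, 1.571], TCP at [0.214, -0.479, 0.197] pointing down, gripper open.
Joint ranges: [-2.78, 2.78], [-0.83, 1.72], [-1.28, 1.37], [-1.9, 2.12], [-1.57, 1.48], [-3.14, 3.14]. Speed limits (rad/s): [2.57, 2.57, 3.14, 3.14, 3.14, 3.14].

### API

Orientations are given as a unit quaternion [w, x, y, z].
In Python, from plant import observe, snapshot, sign_off gives the robot as it stands. The module is installed in compiled form; this text tells all that it offers.
- The arm moves only by the shell command python3 -m inch 'ROWS' [OPENING] [FORCE]. ROWS is JSON, a list of rows, each an object of numbers: "tx", "ty", "tz": the shift along the world's x, y, z in cm; "turn": the turn about the world's z in degrees. In form: [{"tx": .., "ty": .., "tz": .., "turn": ..}, ...]. A call has exactly 10 rows; each row shifts and turns the commanded pose from where the row before left it; what a row does not reach is not made up. A row lasts 1/10 s, in which the tool goes at most 50 mm and 8.59 degrees, less where a joint would pass 70% of its speed; a pose out of reach is approached as far as the arm can. A call with a gripper value outside its range is refused whole. OPENING is the closure, from -1 (fully open) to 1 (shut), set as the call begins (- or left out, the last holds). The fingers move at their own pace and stop on an object; FORCE is the grip in N (left out, the last holds). Time passes only in rows, so rows that do not move let the fingers close, or fill a call up. It gives the time, the measured TCP pose, the force, the opening and the grip force at its end, in the units of the state.
- observe(): the state, without advancing time (a new reading comes with each control period).
- snapshot(name): name is "side" or "top"; returns a dict with "pixels" (384x512x3 uint8, blue, green, red), "vfov" (degrees; the focal length in pixels is half the picture's height over the tangent of half this angle, whatever the lens; pixels are square), "cx", "cy" (the principal point, pixels), "distortion" ([k1, k2, p1, p2, k3] as OpenCV has them; the pictures are not rectified), "R" (3x3) and "t" (3): a world point X has camera coordinates R X + t. Camera axes: x right, y down, z forward; pixel columns grow to the right and rows downward; lengths in m; the calibration is good to about 2 mm. A picture is of the moment at which its call begins. There is no depth.
- sign_off(): hands the job in; it is judged then, once.
The state is a dict: "time": time; "qpos": joint angles; "qvel": joint speeds; "joint_torque": joint torques, N m; "eef_pos": TCP position; "tool_rot": TCP orientation; "force": force on the tool from outside, world axes, zero at the start; "torque": the same for the moment, N m; "finger_gap": finger opening in m; "gripper_force": force on a finger pad.
Only numpy, scipy, OpenCV 4.12 (cv2) and the standard library are available. Lean on these libraries where they do the work, as an engineer would, in place of code of your own. Each camera call takes 0.05 s, during which the arm holds its last target. There are 200 camera calls.

### The job

Load the flask dryer: turn its air valve fully shut, lever the cover up with the pry blade and swing it right open, stand every casting flask from the bench upright in a well of its own, and close the cover again. Then open the air valve until its black handle lines up with the brass index tab on the dial plate. Leave the pry blade lying flat on its cork pad, never have the cover open while the air is on, and leave the other things on the bench alone.

Things in the scene. Friction and masses are not known exactly. Their poses are not given: they have to be found in the camera images.
- dryer: Fixed aluminium box, 160 mm deep (its x), 226 mm wide (its y), rim 75 mm above the bench, walls 5 mm; origin at the centre of its underside, z up. Front wall at -x, cover hinge at +x. Inside, a steel plate (top 30 mm above the bench) has three wells in a row along y, 70 mm apart, 61 mm wide, floors 8 mm above the bench; a flask in a well stands 7 mm below the rim.
- well0 (a point): Centre of the floor of the first well (at y = -70 mm of the dryer), 8 mm above the bench.
- well1 (a point): Centre of the floor of the middle well.
- well2 (a point): Centre of the floor of the third well (at y = +70 mm of the dryer).
- notch (a point): Centre of the pry notch, on the outer face of the front wall: there the wall is 10 mm lower over 60 mm of width, which leaves a slot 10 mm high (65 to 75 mm above the bench) under the cover. The blade goes in along the dryer's +x.
- hinge_line (a point): Middle of the cover's hinge axis, on top of the dryer's rear (+x) edge, 75 mm above the bench; the axis runs along the dryer's y.
- cover: Grey flat cover, 160 by 226 by 4 mm, 0.13 kg, no handle, lying on the rim flush with the outside of the walls when closed. Origin on the hinge axis; it reaches 160 mm along its own -x; its z is its outer face's normal (up when closed); its underside is at z = 0.
- cover_hinge (a joint): Cover angle: 0 closed, 1.57 upright, stop at 1.8 rad (leaning back). A stiff friction hinge (0.15 N m) holds it at any angle; raising the front edge takes about 2 N.
- valve_base: Fixed air valve stand beside the dryer, with a round aluminium dial plate of 150 mm diameter whose top is 60 mm above the bench; origin under the stem's axis at bench height.
- handle: Black bar handle of the valve, turning about the vertical stem: 14 mm wide, 22 mm tall (92 to 114 mm above the bench), reaching 60 mm along its +x and 25 mm along its -x from the stem axis. Origin on the stem axis at bench height; its x points along the long end.
- valve (a joint): Valve opening: 0 shut, 1.571 fully open; grows counter-clockwise seen from above. Stays where it is left; takes about 0.12 N m. Partly open at the start.
- index: Fixed brass tab on the dial plate that marks the required opening, 0.6 to 1.2 rad from shut. Origin on the stem axis at bench height; its x points from the axis to the tab, which stands 62 to 84 mm from the axis and 60 to 72 mm above the bench. The handle is set when its long end points over the tab (handle x along index x).
- blade: Pry blade, 180 mm long: dark wooden handle 90 by 20 mm, 22 mm tall, with a thin steel strip 24 mm wide and 2.5 mm thick, flush with the underside, reaching out 90 mm from it. Origin at the centre of the handle's underside; x points to the tip (135 mm from the origin); z up as it lies flat. 0.09 kg.
- blade_tip (a point): Middle of the blade's tip edge, 1.25 mm above the blade's underside.
- pad: Fixed cork pad for the blade, 200 mm (its x) by 60 mm (its y), 4 mm thick; origin at the centre of its underside, on the bench. The blade lies on it at the start.
- flask1: Plain steel casting flask, a closed upright cylinder with a plaster top face, 56 mm diameter, 60 mm tall, about 0.3 kg; origin at the centre of its underside, z up along its axis. Stands on the bench at the start. Two or three flasks are present (all alike); an absent one reads None.
- flask2: Plain steel casting flask, a closed upright cylinder with a plaster top face, 56 mm diameter, 60 mm tall, about 0.3 kg; origin at the centre of its underside, z up along its axis. Stands on the bench at the start. Two or three flasks are present (all alike); an absent one reads None.
- flask3: Plain steel casting flask, a closed upright cylinder with a plaster top face, 56 mm diameter, 60 mm tall, about 0.3 kg; origin at the centre of its underside, z up along its axis. Stands on the bench at the start. Two or three flasks are present (all alike); an absent one reads None.
- jar: Amber glass jar with a steel cap, 60 mm diameter, 75 mm tall; a bystander. Origin at the centre of its underside.
- brick: White soldering brick, 110 by 75 by 30 mm; a bystander. Origin at the centre of its underside.
- mallet: Small hammer lying on the bench; a bystander.
Mind the look-alikes: they are no part of the job. What is shaped like the flask1 but blue or turquoise is not meant.

How it is judged:
By the outcome, as a careful person would: the job done as asked, in the order asked, and still so for the second after the job is handed in, with the robot touching nothing.
Of flask1, flask2, flask3 only 2 to 3 are there at a start; the rules pass over those that are not, and their reading is None.
At some moment in a run one of flask1, flask2, flask3, blade may be knocked a few centimetres aside while the robot is not near it.
It also fails if it takes over 210 s, if anything falls off the work surface, if the arm or the gripper's body presses on something with over 40 N, if the wrist force passes 120 N, or if a joint passes its speed limit or range.

## Working session

There is one attempt and no reset: what is moved stays moved. The work goes in short steps, Python scripts to look and compute and a shell command to move; the robot and the scene stay as the last step left them, time stands still between calls to the robot, and variables do not carry over. Pictures are saved under pics/ and viewed, at most 14 in all, crops included, and the job is handed in when it is done.

```bash
mkdir -p pics
cat > h.py <<'E'
import numpy as np, cv2
from plant import observe, snapshot, sign_off
def cam(s):
    h,w=s["pixels"].shape[:2]; f=h/2/np.tan(np.radians(s["vfov"])/2)
    K=np.array([[f,0,s["cx"]],[0,f,s["cy"]],[0,0,1]]); return K,np.array(s["distortion"],float),np.array(s["R"]),np.array(s["t"])
def ray(s,uv):
    K,d,R,t=cam(s); p=cv2.undistortPoints(np.array(uv,float).reshape(-1,1,2),K,d)[:,0]
    return -R.T@t, np.c_[p,np.ones(len(p))]@R
def onz(s,uv,z):
    o,v=ray(s,uv); return o+v*((z-o[2])/v[:,2])[:,None]
def proj(s,X):
    K,d,R,t=cam(s); return cv2.projectPoints(np.array(X,float).reshape(-1,1,3),cv2.Rodrigues(R)[0],t,K,d)[0][:,0]
E
python3 - <<'E'
from h import *
for n in("top","side"):
    s=snapshot(n); cv2.imwrite(f"pics/{n}0.png",s["pixels"]); K,d,R,t=cam(s); print(n,-R.T@t,R[2],d,K[0,0])
o=observe();print(o)
E
```

```text
top [0.4067418  0.01854062 1.49645843] [ 0.10954591 -0.01192601 -0.99391019] [-0.0143111  0.         0.         0.         0.       ] 464.986959032821
side [0.07011758 0.78133703 0.73207498] [ 0.44368579 -0.69160035 -0.56994024] [-0.12406821  0.          0.          0.          0.        ] 395.35073435341377
{'time': 0.1, 'qpos': array([-1.15102285e+00,  2.60613745e-01, -1.39270396e-01,  1.17269935e+00,
       -3.04634067e-05,  1.57079912e+00]), 'qvel': array([ 0.00160905, -0.00178145,  0.00271288,  0.00192071,  0.00074885,
        0.00148799]), 'joint_torque': array([ 5.48022690e-04, -4.06508589e+01,  2.54527062e+01,  1.00799135e-02,
       -3.55939039e-05, -4.54342441e-06]), 'eef_pos': array([ 0.21367485, -0.47879512,  0.19623912]), 'tool_rot': array([-8.70799355e-04,  9.78054417e-01,  2.08347686e-01, -2.01075936e-04]), 'force': array([ 0.39304118, -0.0457187 , -0.49199642]), 'torque': array([ 0.01531593,  0.01938933, -0.00052141]), 'gripper_force': 0.0, 'finger_gap': 0.08550657241693681}
```

View pics/top0.png

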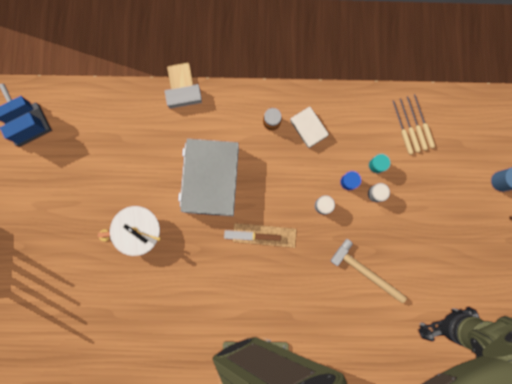

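View pics/side0.png

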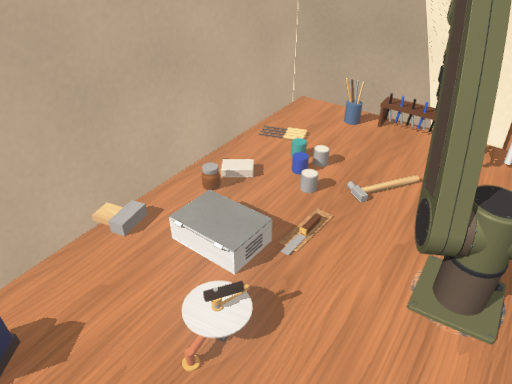

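Run:
```python
from h import *
a=cv2.imread("pics/top0.png");b=cv2.imread("pics/side0.png")
c=lambda i,x,y,w,h:cv2.resize(i[y:y+h,x:x+w],(400,300),interpolation=cv2.INTER_CUBIC)
cv2.imwrite("pics/c0.png",np.vstack([np.hstack([c(a,90,130,160,120),c(a,220,140,180,135)]),np.hstack([c(b,150,180,160,120),c(b,165,265,120,90)])]))
s=snapshot("top")
for n,p,z in [("f",(326,203),.06),("f",(379,191),.06),("valve",(135,231),.06),("dr",[(186,140),(239,142),(233,215),(181,212)],.079),("blade",[(225,236),(254,237),(282,238)],.01)]: print(n,onz(s,p,z).round(3).tolist())
```

```text
f [[0.531, -0.212, 0.06]]
f [[0.571, -0.378, 0.06]]
valve [[0.436, 0.376, 0.06]]
dr [[0.719, 0.225, 0.079], [0.715, 0.061, 0.079], [0.488, 0.075, 0.079], [0.495, 0.234, 0.079]]
blade [[0.425, 0.102, 0.01], [0.423, 0.01, 0.01], [0.421, -0.079, 0.01]]
```

View pics/c0.png

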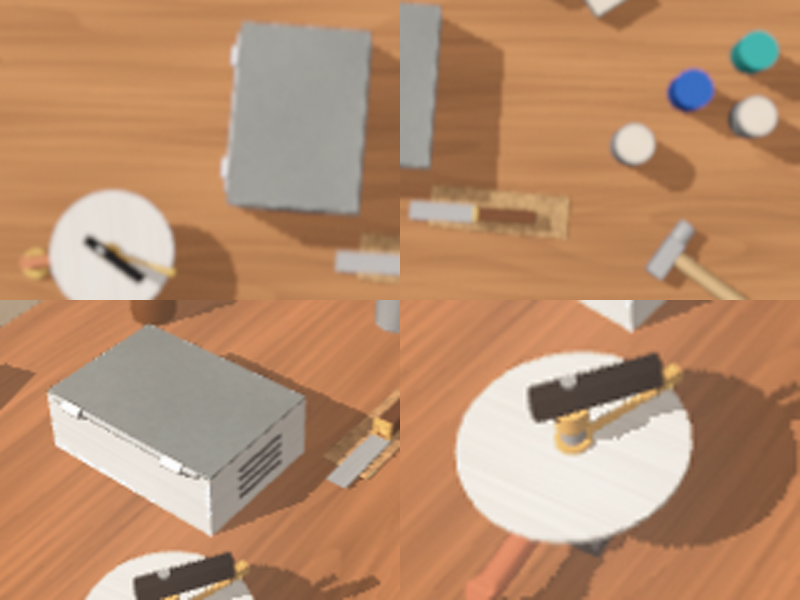

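The top view shows the cover at (208,178) with its hinges on the left, so the front faces world -y. The valve is at (135,231) and the blade at (260,237), with its tip towards +y. The flask-shaped things are at (326,205) white, (379,192) white, (351,180) blue and (380,163) turquoise. Only the two white-topped steel ones fit the description, as the crop confirms; the capped amber one at (272,118) is the jar.

Next I refine the measurements.

```bash
cat > m.py <<'E'
from h import *
import sys
def blobs(mask,lo,hi,box=None):
    if box is not None:
        b=np.zeros_like(mask); x,y,w,h=box; b[y:y+h,x:x+w]=mask[y:y+h,x:x+w]; mask=b
    c,_=cv2.findContours(mask,cv2.RETR_EXTERNAL,cv2.CHAIN_APPROX_NONE)
    return sorted([k for k in c if lo<cv2.contourArea(k)<hi],key=cv2.contourArea,reverse=True)
def cen(c):
    m=cv2.moments(c); return m["m10"]/m["m00"],m["m01"]/m["m00"]
def flasks(s):
    hsv=cv2.cvtColor(s["pixels"],cv2.COLOR_BGR2HSV)
    m=cv2.inRange(hsv,(0,0,165),(40,70,255))
    return [(cen(c),cv2.contourArea(c),onz(s,cen(c),.06)[0].round(4).tolist()) for c in blobs(m,120,330) if (lambda w,h:max(w,h)/min(w,h)<1.35)(*cv2.minAreaRect(c)[1])]
def st():
    o=observe(); w,x,y,z=o["tool_rot"]; psi=np.degrees(np.arctan2(2*(x*y+w*z),1-2*(y*y+z*z)))
    print("t",round(o["time"],2),"tcp",o["eef_pos"].round(4),"psi",round(psi,2),"q",np.degrees(o["qpos"]).round(0),"F",o["force"].round(1),"T",o["torque"].round(2),"gap",round(o["finger_gap"],4),"g",round(o["gripper_force"],1))
E
python3 - <<'E'
from m import *
s=snapshot("top"); im=s["pixels"]; hsv=cv2.cvtColor(im,cv2.COLOR_BGR2HSV)
print("flasks",flasks(s))
# dial plate
m=cv2.inRange(hsv,(0,0,170),(40,60,255)); c=blobs(m,800,4000,(95,195,75,75))[0]; h=cv2.convexHull(c)
P=onz(s,h[:,0],.06)[:,:2]; (ex,ey),ax,_=cv2.fitEllipse(P.astype(np.float32)*1000); print("plate",ex,ey,ax)
# handle dark
m=cv2.inRange(hsv,(0,0,0),(180,255,60)); 
for c in blobs(m,30,400,(110,205,50,55)):
    P=onz(s,c[:,0],.114)[:,:2]*1000; r=cv2.minAreaRect(P.astype(np.float32)); print("handle",r,cv2.boxPoints(r).round(0).tolist())
# brass
m=cv2.inRange(hsv,(12,90,90),(35,255,255)); d=cv2.inRange(hsv,(0,0,0),(0,0,0)); cv2.circle(d,(135,231),26,255,-1)
for c in blobs(m&d,3,400): 
    P=onz(s,c[:,0],.07)[:,:2]*1000; a=P-[ex,ey]; k=np.argmax(np.hypot(*a.T)); print("brass",cen(c),np.hypot(*a[k]),np.degrees(np.arctan2(a[k][1],a[k][0])))
# cover
g=cv2.inRange(hsv,(0,0,90),(180,40,160)); c=blobs(g,2000,8000,(160,125,95,105))[0]
P=onz(s,c[:,0],.079)[:,:2]*1000; r=cv2.minAreaRect(P.astype(np.float32)); print("cover",r)
# blade wood + strip
m=cv2.inRange(hsv,(0,60,30),(15,220,110)); 
for c in blobs(m,60,600,(215,222,90,30)):
    P=onz(s,c[:,0],.026)[:,:2]*1000; print("wood",cv2.minAreaRect(P.astype(np.float32)))
m=cv2.inRange(hsv,(0,0,110),(180,45,255))
for c in blobs(m,60,600,(215,222,90,30)):
    P=onz(s,c[:,0],.0065)[:,:2]*1000; print("strip",cv2.minAreaRect(P.astype(np.float32)))
st()
E
```

```text
flasks [((325.32911392405066, 204.17651195499295), 237.0, [0.5273, -0.21, 0.06]), ((380.4936440677966, 191.60805084745763), 236.0, [0.5693, -0.3828, 0.06]), ((272.2427536231884, 115.35326086956522), 184.0, [0.807, -0.0421, 0.06])]
plate 437.740478515625 378.1297912597656 (151.8904571533203, 152.33189392089844)
brass (154.26984126984127, 243.79365079365078) 85.0119554927233 -111.6065622251045
brass (136.84615384615384, 230.79487179487177) 27.53009056197409 -106.48158039383948
cover ((603.4821166992188, 146.85537719726562), (155.58740234375, 224.3745880126953), 87.03311157226562)
strip ((429.4266662597656, 60.841583251953125), (84.34193420410156, 23.87168312072754), 87.45806884765625)
t 0.2 tcp [ 0.2138 -0.479   0.1965] psi 24.05 q [-66.  15.  -8.  67.   0.  90.] F [-0.3 -1.  -0.5] T [-0.01 -0.03 -0.  ] gap 0.0856 g 0.0
```

```bash
python3 -m inch '[{"tx":2,"ty":3,"tz":2,"turn":0},{"tx":2,"ty":4,"tz":2,"turn":0},{"tx":2,"ty":4,"turn":8},{"tx":2,"ty":4,"turn":8},{"tx":2,"ty":4,"turn":8},{"tx":1,"ty":4,"turn":8},{"tx":1,"ty":4,"turn":8},{"tx":1,"ty":4,"turn":8},{"tx":1,"ty":4,"turn":8},{"tx":0,"ty":4,"turn":8}]' 0
python3 - <<'E'
from m import *
st(); s=snapshot("top"); hsv=cv2.cvtColor(s["pixels"],cv2.COLOR_BGR2HSV)
m=cv2.inRange(hsv,(0,0,0),(180,255,95))
for c in blobs(m,20,400,(110,205,50,55)):
    P=onz(s,c[:,0],.114)[:,:2]*1000; r=cv2.minAreaRect(P.astype(np.float32)); print("handle",r,cv2.boxPoints(r).round(0).tolist(),cen(c))
E
```

```text
t 0.2 tcp [ 0.2138 -0.479   0.1965] psi 24.05 q [-66.  15.  -8.  67.   0.  90.] F [-0.3 -1.  -0.5] T [-0.01 -0.03 -0.  ] gap 0.0856 g 0.0
handle ((421.0303039550781, 350.55877685546875), (53.11760330200195, 9.182303428649902), 53.594635009765625) [[402.0, 332.0], [409.0, 326.0], [440.0, 369.0], [433.0, 375.0]] (138.6460905349794, 235.55144032921808)schema error: expected keys tx, ty, tz, turn
```

```bash
python3 -m inch '[{"tx":2,"ty":3,"tz":2,"turn":0},{"tx":2,"ty":4,"tz":2,"turn":0},{"tx":2,"ty":4,"tz":0,"turn":8},{"tx":2,"ty":4,"tz":0,"turn":8},{"tx":2,"ty":4,"tz":0,"turn":8},{"tx":1,"ty":4,"tz":0,"turn":8},{"tx":1,"ty":4,"tz":0,"turn":8},{"tx":1,"ty":4,"tz":0,"turn":8},{"tx":1,"ty":4,"tz":0,"turn":8},{"tx":0,"ty":4,"tz":0,"turn":8}]' 0
python3 -c "from m import *;st()"
```

```text
time: 1.25
eef_pos: [0.3549, -0.0879, 0.2371]
tool_rot: [0.0, 0.717, 0.697, 0.0]
force: [0.3, -0.3, -0.3]
finger_gap: 0.0428
gripper_force: 0.0
t 1.25 tcp [ 0.3549 -0.0879  0.2371] psi 88.39 q [-14.  -2. -22.  70.   0.  78.] F [ 0.3 -0.3 -0.3] T [0.03 0.01 0.01] gap 0.0428 g 0.0
```

```bash
python3 -m inch '[{"tx":0.5,"ty":3,"tz":0,"turn":8},{"tx":0.5,"ty":3,"tz":0,"turn":8},{"tx":0.5,"ty":3,"tz":0,"turn":8},{"tx":0.5,"ty":3,"tz":0,"turn":8},{"tx":0.5,"ty":3,"tz":0,"turn":8},{"tx":0.5,"ty":3,"tz":0,"turn":8},{"tx":0.5,"ty":3,"tz":0,"turn":8},{"tx":0.5,"ty":3,"tz":0,"turn":8},{"tx":0.5,"ty":3,"tz":0,"turn":8},{"tx":0.5,"ty":3,"tz":0,"turn":8}]'
python3 -m inch '[{"tx":0.5,"ty":3,"tz":0,"turn":8},{"tx":0.5,"ty":3,"tz":0,"turn":8},{"tx":0.5,"ty":3,"tz":0,"turn":8},{"tx":0.5,"ty":3,"tz":0,"turn":8},{"tx":0.5,"ty":3,"tz":0,"turn":8},{"tx":0.5,"ty":1.5,"tz":0,"turn":8},{"tx":0.2,"ty":0,"tz":0,"turn":8},{"tx":0,"ty":0,"tz":0,"turn":8},{"tx":0,"ty":0,"tz":0,"turn":3},{"tx":0,"ty":0,"tz":0,"turn":0}]'
python3 -c "from m import *;st()"
```

```text
time: 2.25
eef_pos: [0.4039, 0.2119, 0.237]
tool_rot: [0.0, 0.101, 0.995, -0.0]
force: [0.2, -0.3, 0.6]
finger_gap: 0.0424
gripper_force: 0.0
time: 3.25
eef_pos: [0.4359, 0.3756, 0.2367]
tool_rot: [-0.0, -0.462, 0.887, -0.0]
force: [-0.9, -0.1, 0.0]
finger_gap: 0.0427
gripper_force: 0.0
t 3.25 tcp [0.4359 0.3756 0.2367] psi -124.95 q [ 41.  19.   4.  75.  -0. -14.] F [-0.9 -0.1  0. ] T [-0.02  0.02  0.01] gap 0.0427 g 0.0
```

```bash
python3 -m inch '[{"tx":0.2,"ty":0.2,"tz":-2,"turn":0},{"tx":0,"ty":0,"tz":-2,"turn":0},{"tx":0,"ty":0,"tz":-2,"turn":0},{"tx":0,"ty":0,"tz":-2,"turn":0},{"tx":0,"ty":0,"tz":-2,"turn":0},{"tx":0,"ty":0,"tz":-2,"turn":0},{"tx":0,"ty":0,"tz":-1.5,"turn":0},{"tx":0,"ty":0,"tz":-1.3,"turn":0},{"tx":0,"ty":0,"tz":0,"turn":0},{"tx":0,"ty":0,"tz":0,"turn":0}]'
python3 -m inch '[{"tx":0,"ty":0,"tz":0,"turn":0},{"tx":0,"ty":0,"tz":0,"turn":0},{"tx":0,"ty":0,"tz":0,"turn":0},{"tx":0,"ty":0,"tz":0,"turn":0},{"tx":0,"ty":0,"tz":0,"turn":0},{"tx":0,"ty":0,"tz":0,"turn":0},{"tx":0,"ty":0,"tz":0,"turn":0},{"tx":0,"ty":0,"tz":0,"turn":0},{"tx":0,"ty":0,"tz":0,"turn":0},{"tx":0,"ty":0,"tz":0,"turn":0}]' 1 40
python3 -c "from m import *;st()"
```

```text
time: 4.25
eef_pos: [0.4379, 0.3775, 0.0891]
tool_rot: [-0.0, -0.462, 0.887, -0.0]
force: [-0.0, -0.0, -0.1]
finger_gap: 0.0429
gripper_force: 0.0
time: 5.25
eef_pos: [0.438, 0.3776, 0.089]
tool_rot: [-0.0, -0.462, 0.887, -0.0]
force: [-0.7, -0.2, 0.3]
finger_gap: 0.0001
gripper_force: 0.0
t 5.25 tcp [0.438  0.3776 0.089 ] psi -124.95 q [ 41.  24. -11.  55.  -0. -14.] F [-0.7 -0.2  0.3] T [0.   0.05 0.  ] gap 0.0001 g 0.0
```

Run:
```python
from m import *
a=snapshot("top")["pixels"][190:270,90:190];b=snapshot("side")["pixels"][240:360,150:300]
cv2.imwrite("pics/v1.png",np.hstack([cv2.resize(a,(400,320)),cv2.resize(b,(400,320))]))
```

```text
(no output)
```

View pics/v1.png

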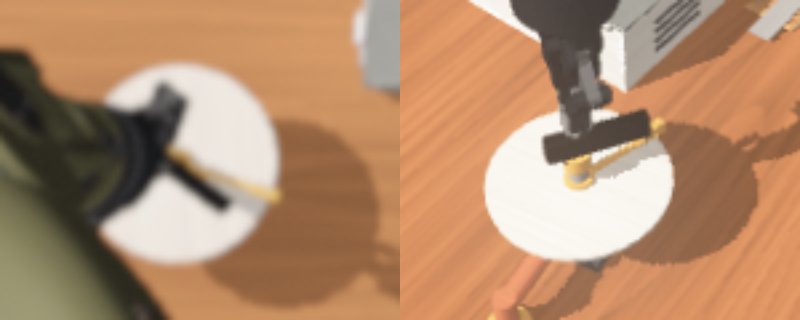

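Run:
```python
from m import *
for n,o in(("top",(90,190)),("side",(150,240))):
    s=snapshot(n); f=4 if n=="top" else 400/150
    X=[[.438,.3776,.089],[.438,.3776,.108],[.438,.3776,.06],[.438,.3776,.114],[.438+.06*np.cos(np.radians(-125)),.3776+.06*np.sin(np.radians(-125)),.114],[.438-.025*np.cos(np.radians(-125)),.3776-.025*np.sin(np.radians(-125)),.114]]
    print(n,((proj(s,X)-o)*f).round(0).tolist())
    hsv=cv2.cvtColor(s["pixels"],cv2.COLOR_BGR2HSV)
    if n=="side":
        m=cv2.inRange(hsv,(0,0,160),(40,60,255)); c=blobs(m,800,9000,(175,265,85,80))[0]
        P=onz(s,cv2.convexHull(c)[:,0],.06)[:,:2]*1000; print(cv2.fitEllipse(P.astype(np.float32)))
```

```text
top [[168.0, 160.0], [162.0, 160.0], [178.0, 161.0], [160.0, 159.0], [224.0, 207.0], [133.0, 139.0]]
side [[179.0, 157.0], [177.0, 141.0], [181.0, 181.0], [177.0, 136.0], [251.0, 115.0], [145.0, 145.0]]
((441.6152038574219, 377.1317443847656), (149.49151611328125, 151.6868896484375), 51.10000228881836)
```

```bash
python3 -m inch '[{"tx":0,"ty":0,"tz":2,"turn":0},{"tx":0,"ty":0,"tz":2,"turn":0},{"tx":0,"ty":0,"tz":2,"turn":0},{"tx":0,"ty":0,"tz":2,"turn":0},{"tx":0,"ty":0,"tz":0,"turn":0},{"tx":0,"ty":0,"tz":0,"turn":0},{"tx":0,"ty":0,"tz":0,"turn":0},{"tx":0,"ty":0,"tz":0,"turn":0},{"tx":0,"ty":0,"tz":0,"turn":0},{"tx":0,"ty":0,"tz":0,"turn":0}]'
python3 - <<'E'
from m import *
st();p=observe()["eef_pos"];im=[]
for n,o in(("top",(90,190)),("side",(160,210))):
    s=snapshot(n);q=proj(s,[p])[0]; i=s["pixels"][o[1]:o[1]+(80 if n=="top" else 120),o[0]:o[0]+(100 if n=="top" else 150)]
    f=400/i.shape[1]; i=cv2.resize(i,(400,320),interpolation=cv2.INTER_CUBIC); cv2.drawMarker(i,tuple(int(v) for v in (q-o)*f),(0,0,255),0,12); im.append(i)
cv2.imwrite("pics/v2.png",np.hstack(im))
E
```

```text
time: 6.45
eef_pos: [0.4377, 0.3774, 0.1684]
tool_rot: [-0.001, -0.462, 0.887, -0.0]
force: [0.0, -0.9, 0.7]
finger_gap: -0.0002
gripper_force: 0.0
t 6.45 tcp [0.4377 0.3774 0.1684] psi -124.95 q [ 41.  21.  -4.  66.   0. -14.] F [ 0.  -0.9  0.7] T [-0.01  0.01  0.02] gap -0.0002 g 0.0
```

View pics/v2.png

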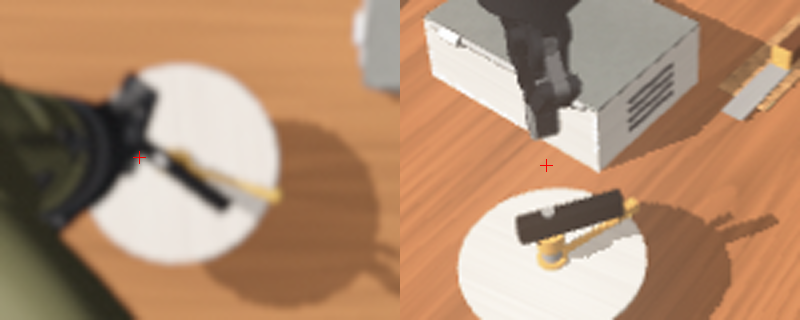

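Run:
```python
from m import *
s=snapshot("side");t=snapshot("top")
for z in(.17,.18,.19,.2,.21): print(z,onz(s,(214.4,261.75),z)[0].round(4),proj(t,onz(s,(214.4,261.75),z))[0].round(1), proj(t,[[.4377,.3774,z]])[0].round(1),proj(s,[[.4377,.3774,z]])[0].round(1))
```

```text
0.17 [0.4555 0.3565 0.17  ] [132.5 223.3] [124.8 229.4] [214.8 271.7]
0.18 [0.4486 0.3641 0.18  ] [128.8 225.5] [123.9 229.3] [214.5 268. ]
0.19 [0.4417 0.3717 0.19  ] [125.  227.8] [122.9 229.2] [214.2 264.4]
0.2 [0.4349 0.3792 0.2   ] [121.2 230.1] [121.9 229.1] [213.8 260.6]
0.21 [0.428  0.3868 0.21  ] [117.3 232.5] [120.9 229. ] [213.5 256.8]
```

```bash
python3 -m inch '[{"tx":-0.5,"ty":-4,"tz":2,"turn":0},{"tx":-0.5,"ty":-4,"tz":0,"turn":0},{"tx":-0.5,"ty":-4,"tz":0,"turn":0},{"tx":-0.5,"ty":-4,"tz":0,"turn":0},{"tx":-0.5,"ty":-2,"tz":0,"turn":0},{"tx":0,"ty":0,"tz":-4,"turn":0},{"tx":0,"ty":0,"tz":-4,"turn":0},{"tx":0,"ty":0,"tz":-4,"turn":0},{"tx":0,"ty":0,"tz":-3,"turn":0},{"tx":0,"ty":0,"tz":-1,"turn":0}]'
python3 - <<'E'
from m import *
st();p=observe()["eef_pos"];im=[]
for n in("top","side"):
    s=snapshot(n);q=proj(s,[p])[0]; o=(q-[50,40]).astype(int); i=s["pixels"][o[1]:o[1]+80,o[0]:o[0]+100]
    i=cv2.resize(i,(400,320),interpolation=cv2.INTER_CUBIC); cv2.drawMarker(i,tuple(int(v) for v in (q-o)*4),(0,0,255),0,12); im.append(i); print(o)
cv2.imwrite("pics/v3.png",np.hstack(im))
E
```

```text
time: 7.65
eef_pos: [0.4105, 0.1963, 0.0264]
tool_rot: [-0.003, -0.462, 0.887, 0.0]
force: [-1.3, -0.9, 0.3]
finger_gap: -0.0002
gripper_force: 0.0
t 7.65 tcp [0.4105 0.1963 0.0264] psi -124.95 q [ 26.  17. -34.  40.  -0. -29.] F [-1.3 -0.9  0.3] T [-0.04  0.03  0.05] gap -0.0002 g 0.0
[144 200]
[223 232]
```

View pics/v3.png

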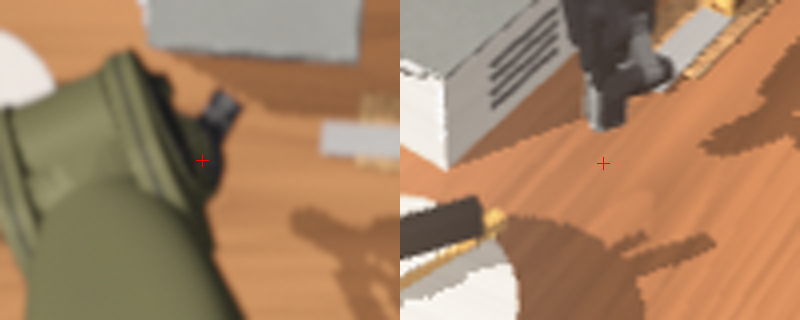

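```bash
python3 -m inch '[{"tx":0,"ty":0,"tz":-0.3,"turn":0},{"tx":0,"ty":0,"tz":-0.3,"turn":0},{"tx":0,"ty":0,"tz":-0.3,"turn":0},{"tx":0,"ty":0,"tz":-0.3,"turn":0},{"tx":0,"ty":0,"tz":-0.3,"turn":0},{"tx":0,"ty":0,"tz":-0.3,"turn":0},{"tx":0,"ty":0,"tz":-0.2,"turn":0},{"tx":0,"ty":0,"tz":0,"turn":0},{"tx":0,"ty":0,"tz":0,"turn":0},{"tx":0,"ty":0,"tz":0,"turn":0}]'
python3 - <<'E'
from m import *
st();p=observe()["eef_pos"]
for n in("top","side"):
    s=snapshot(n);cv2.imwrite(f"pics/k_{n}.png",s["pixels"])
    q=proj(s,[p])[0]; print(n,q)
E
```

```text
time: 8.75
eef_pos: [0.4131, 0.1976, 0.0091]
tool_rot: [0.0, -0.462, 0.887, -0.0]
force: [0.4, 0.2, -0.6]
finger_gap: -0.0003
gripper_force: 0.0
t 8.75 tcp [0.4131 0.1976 0.0091] psi -124.95 q [ 26.  18. -35.  37.  -0. -29.] F [ 0.4  0.2 -0.6] T [-0.03 -0.01 -0.02] gap -0.0003 g 0.0
top [194.82395364 239.41942294]
side [272.46453647 277.56306453]
```

```bash
python3 -m inch '[{"tx":0,"ty":0,"tz":-0.2,"turn":0},{"tx":0,"ty":0,"tz":-0.2,"turn":0},{"tx":0,"ty":0,"tz":-0.2,"turn":0},{"tx":0,"ty":0,"tz":-0.2,"turn":0},{"tx":0,"ty":0,"tz":-0.2,"turn":0},{"tx":0,"ty":0,"tz":-0.1,"turn":0},{"tx":0,"ty":0,"tz":0,"turn":0},{"tx":0,"ty":0,"tz":0,"turn":0},{"tx":0,"ty":0,"tz":0,"turn":0},{"tx":0,"ty":0,"tz":0,"turn":0}]'
python3 - <<'E'
from m import *
st();p=observe()["eef_pos"];im=[]
for n in("top","side"):
    s=snapshot(n);q=proj(s,[p])[0]; o=(q-[50,40]).astype(int); i=s["pixels"][o[1]:o[1]+80,o[0]:o[0]+100]
    i=cv2.resize(i,(400,320),interpolation=cv2.INTER_CUBIC); cv2.drawMarker(i,tuple(int(v) for v in (q-o)*4),(0,0,255),0,12); im.append(i); print(o)
cv2.imwrite("pics/v4.png",np.hstack(im))
E
```

```text
time: 9.85
eef_pos: [0.4131, 0.1976, -0.0019]
tool_rot: [0.0, -0.462, 0.887, -0.0]
force: [0.2, 0.4, -0.4]
finger_gap: -0.0001
gripper_force: 0.0
t 9.85 tcp [ 0.4131  0.1976 -0.0019] psi -124.95 q [ 26.  19. -36.  35.  -0. -29.] F [ 0.2  0.4 -0.4] T [0.01 0.04 0.01] gap -0.0001 g 0.0
[145 199]
[222 240]
```

View pics/v4.png

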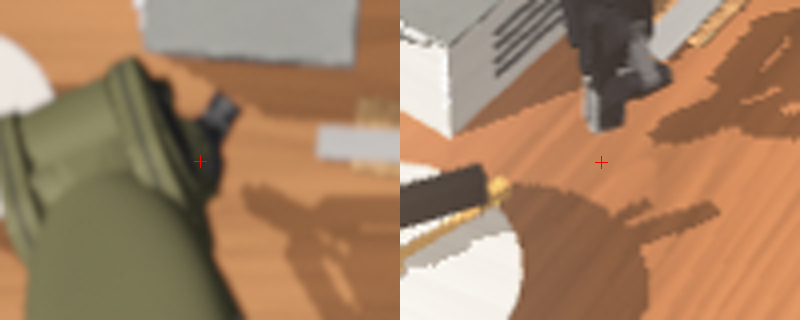

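```bash
python3 -m inch '[{"tx":0,"ty":0,"tz":-0.2,"turn":0},{"tx":0,"ty":0,"tz":-0.2,"turn":0},{"tx":0,"ty":0,"tz":-0.2,"turn":0},{"tx":0,"ty":0,"tz":-0.2,"turn":0},{"tx":0,"ty":0,"tz":-0.2,"turn":0},{"tx":0,"ty":0,"tz":-0.2,"turn":0},{"tx":0,"ty":0,"tz":-0.2,"turn":0},{"tx":0,"ty":0,"tz":-0.1,"turn":0},{"tx":0,"ty":0,"tz":0,"turn":0},{"tx":0,"ty":0,"tz":0,"turn":0}]'
python3 - <<'E'
from m import *
st();p=observe()["eef_pos"];im=[]
o=(222,240)
s=snapshot("side"); cv2.imwrite("pics/closed.png",s["pixels"])
q=proj(s,[p])[0]; i=s["pixels"][o[1]-40:o[1]+60,o[0]:o[0]+100]
i=cv2.resize(i,(600,600),interpolation=cv2.INTER_CUBIC); cv2.imwrite("pics/v5.png",i)
E
```

```text
time: 10.95
eef_pos: [0.413, 0.1976, -0.017]
tool_rot: [-0.0, -0.462, 0.887, -0.0]
force: [-0.4, -0.0, -0.1]
finger_gap: 0.0003
gripper_force: 0.0
t 10.95 tcp [ 0.413   0.1976 -0.017 ] psi -124.95 q [ 26.  20. -37.  33.  -0. -29.] F [-0.4 -0.  -0.1] T [ 0.03 -0.03 -0.01] gap 0.0003 g 0.0
```

View pics/v5.png

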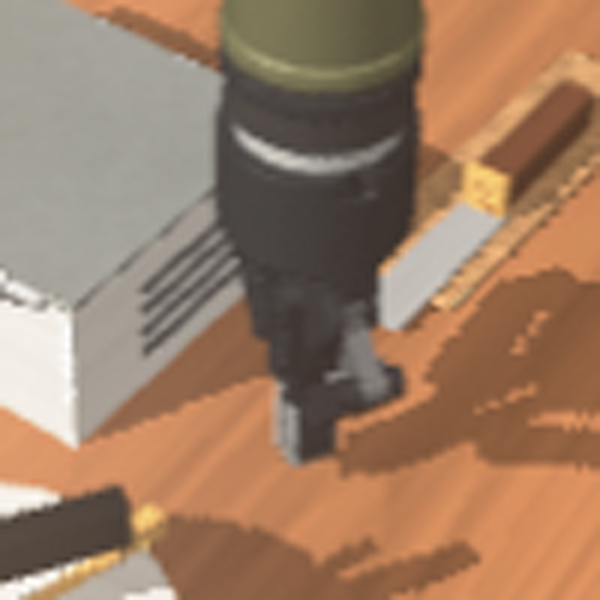

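The shut fingertips sit at crop (305,462), i.e. pixel (273,277), still above the bench although the TCP reads -17 mm. The true tip is therefore about 27 mm above the reported TCP. I'll pin the offset down by touching the bench.

```bash
python3 -m inch '[{"tx":0,"ty":0,"tz":-0.1,"turn":0},{"tx":0,"ty":0,"tz":-0.1,"turn":0},{"tx":0,"ty":0,"tz":-0.1,"turn":0},{"tx":0,"ty":0,"tz":-0.1,"turn":0},{"tx":0,"ty":0,"tz":-0.1,"turn":0},{"tx":0,"ty":0,"tz":-0.1,"turn":0},{"tx":0,"ty":0,"tz":-0.1,"turn":0},{"tx":0,"ty":0,"tz":0,"turn":0},{"tx":0,"ty":0,"tz":0,"turn":0},{"tx":0,"ty":0,"tz":0,"turn":0}]' 
python3 -m inch '[{"tx":0,"ty":0,"tz":-0.1,"turn":0},{"tx":0,"ty":0,"tz":-0.1,"turn":0},{"tx":0,"ty":0,"tz":-0.1,"turn":0},{"tx":0,"ty":0,"tz":0,"turn":0},{"tx":0,"ty":0,"tz":0,"turn":0},{"tx":0,"ty":0,"tz":0,"turn":0},{"tx":0,"ty":0,"tz":0,"turn":0},{"tx":0,"ty":0,"tz":0,"turn":0},{"tx":0,"ty":0,"tz":0,"turn":0},{"tx":0,"ty":0,"tz":0,"turn":0}]'
```

```text
time: 12.0
eef_pos: [0.413, 0.1976, -0.024]
tool_rot: [0.0, -0.462, 0.887, 0.0]
force: [0.3, 0.1, -0.3]
finger_gap: 0.0
gripper_force: 0.0
time: 13.0
eef_pos: [0.413, 0.1976, -0.027]
tool_rot: [0.0, -0.462, 0.887, -0.0]
force: [0.3, -0.8, 0.1]
finger_gap: 0.0002
gripper_force: 0.0
```

```bash
python3 -m inch '[{"tx":0,"ty":0,"tz":-0.1,"turn":0},{"tx":0,"ty":0,"tz":0,"turn":0},{"tx":0,"ty":0,"tz":-0.1,"turn":0},{"tx":0,"ty":0,"tz":0,"turn":0},{"tx":0,"ty":0,"tz":0,"turn":0},{"tx":0,"ty":0,"tz":0,"turn":0},{"tx":0,"ty":0,"tz":0,"turn":0},{"tx":0,"ty":0,"tz":0,"turn":0},{"tx":0,"ty":0,"tz":0,"turn":0},{"tx":0,"ty":0,"tz":0,"turn":0}]' | sed -n '2p;4p'
python3 -m inch '[{"tx":0,"ty":0,"tz":-0.1,"turn":0},{"tx":0,"ty":0,"tz":0,"turn":0},{"tx":0,"ty":0,"tz":-0.1,"turn":0},{"tx":0,"ty":0,"tz":0,"turn":0},{"tx":0,"ty":0,"tz":0,"turn":0},{"tx":0,"ty":0,"tz":0,"turn":0},{"tx":0,"ty":0,"tz":0,"turn":0},{"tx":0,"ty":0,"tz":0,"turn":0},{"tx":0,"ty":0,"tz":0,"turn":0},{"tx":0,"ty":0,"tz":0,"turn":0}]' | sed -n '2p;4p'
```

```text
eef_pos: [0.413, 0.1976, -0.029]
force: [0.2, 0.1, 0.1]
eef_pos: [0.413, 0.1976, -0.031]
force: [0.0, 0.5, -0.7]
```

```bash
python3 -m inch '[{"tx":0,"ty":0,"tz":-0.1,"turn":0},{"tx":0,"ty":0,"tz":0,"turn":0},{"tx":0,"ty":0,"tz":-0.1,"turn":0},{"tx":0,"ty":0,"tz":0,"turn":0},{"tx":0,"ty":0,"tz":0,"turn":0},{"tx":0,"ty":0,"tz":0,"turn":0},{"tx":0,"ty":0,"tz":0,"turn":0},{"tx":0,"ty":0,"tz":0,"turn":0},{"tx":0,"ty":0,"tz":0,"turn":0},{"tx":0,"ty":0,"tz":0,"turn":0}]' | sed -n '2p;4p'
python3 -m inch '[{"tx":0,"ty":0,"tz":-0.1,"turn":0},{"tx":0,"ty":0,"tz":0,"turn":0},{"tx":0,"ty":0,"tz":-0.1,"turn":0},{"tx":0,"ty":0,"tz":0,"turn":0},{"tx":0,"ty":0,"tz":0,"turn":0},{"tx":0,"ty":0,"tz":0,"turn":0},{"tx":0,"ty":0,"tz":0,"turn":0},{"tx":0,"ty":0,"tz":0,"turn":0},{"tx":0,"ty":0,"tz":0,"turn":0},{"tx":0,"ty":0,"tz":0,"turn":0}]' | sed -n '2p;4p'
```

```text
eef_pos: [0.413, 0.1976, -0.033]
force: [0.5, 0.3, 0.3]
eef_pos: [0.413, 0.1976, -0.0343]
force: [-1.2, -0.4, 8.8]
```

Run:
```python
from m import *
im=[]
for n in("side","top"):
    s=snapshot(n);q=proj(s,[[.413,.1976,0]])[0]; o=(q-[25,30]).astype(int); i=s["pixels"][o[1]:o[1]+50,o[0]:o[0]+50]
    i=cv2.resize(i,(400,400),interpolation=cv2.INTER_CUBIC); cv2.drawMarker(i,tuple(int(v) for v in (q-o+.5)*8),(0,0,255),0,12); im.append(i); print(o)
cv2.imwrite("pics/v6.png",np.hstack(im))
```

```text
[247 250]
[170 209]
```

View pics/v6.png

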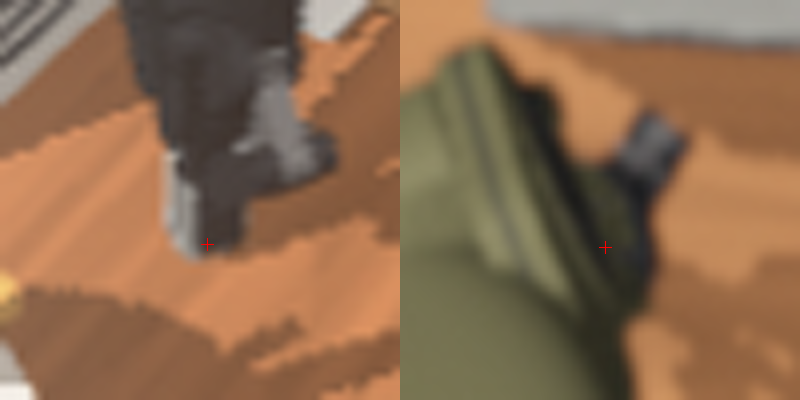

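The contact and both views agree: laterally the reading is right, and in z the true tip is the reading plus 34 mm. Back to the valve with that correction.

```bash
python3 -m inch '[{"tx":0,"ty":0,"tz":5,"turn":0},{"tx":0,"ty":0,"tz":5,"turn":0},{"tx":0,"ty":0,"tz":5,"turn":0},{"tx":0,"ty":0,"tz":4,"turn":0},{"tx":0.5,"ty":4,"tz":0,"turn":0},{"tx":0.5,"ty":4,"tz":0,"turn":0},{"tx":0.5,"ty":4,"tz":0,"turn":0},{"tx":0.5,"ty":4,"tz":0,"turn":0},{"tx":0.5,"ty":2,"tz":0,"turn":0},{"tx":0,"ty":0,"tz":0,"turn":0}]' 0
python3 -c "from m import *;st()"
```

```text
time: 18.1
eef_pos: [0.4385, 0.3805, 0.1544]
tool_rot: [0.001, -0.463, 0.886, 0.0]
force: [-0.6, -0.5, 0.3]
finger_gap: 0.0426
gripper_force: 0.0
t 18.1 tcp [0.4385 0.3805 0.1544] psi -124.78 q [ 41.  21.  -5.  64.   0. -14.] F [-0.6 -0.5  0.3] T [0.   0.02 0.07] gap 0.0426 g 0.0
```

```bash
python3 -m inch '[{"tx":0,"ty":-0.25,"tz":-2,"turn":0},{"tx":0,"ty":0,"tz":-2,"turn":0},{"tx":0,"ty":0,"tz":-2,"turn":0},{"tx":0,"ty":0,"tz":-2,"turn":0},{"tx":0,"ty":0,"tz":-1,"turn":0},{"tx":0,"ty":0,"tz":-1,"turn":0},{"tx":0,"ty":0,"tz":0,"turn":0},{"tx":0,"ty":0,"tz":0,"turn":0},{"tx":0,"ty":0,"tz":0,"turn":0},{"tx":0,"ty":0,"tz":0,"turn":0}]'
python3 -m inch '[{"tx":0,"ty":0,"tz":0,"turn":0},{"tx":0,"ty":0,"tz":0,"turn":0},{"tx":0,"ty":0,"tz":0,"turn":0},{"tx":0,"ty":0,"tz":0,"turn":0},{"tx":0,"ty":0,"tz":0,"turn":0},{"tx":0,"ty":0,"tz":0,"turn":0},{"tx":0,"ty":0,"tz":0,"turn":0},{"tx":0,"ty":0,"tz":0,"turn":0},{"tx":0,"ty":0,"tz":0,"turn":0},{"tx":0,"ty":0,"tz":0,"turn":0}]' 1 40
python3 -c "from m import *;st()"
```

```text
time: 19.1
eef_pos: [0.4386, 0.3756, 0.0559]
tool_rot: [0.001, -0.462, 0.887, 0.0]
force: [0.0, -0.3, -0.3]
finger_gap: 0.0428
gripper_force: 0.0
time: 20.1
eef_pos: [0.4396, 0.3746, 0.0558]
tool_rot: [0.001, -0.462, 0.887, -0.001]
force: [2.8, -3.6, 3.2]
finger_gap: 0.0178
gripper_force: 39.0
t 20.1 tcp [0.4396 0.3746 0.0558] psi -125.0 q [ 41.  25. -15.  50.  -0. -14.] F [ 2.8 -3.6  3.2] T [-0.87 -0.82 -0.02] gap 0.0178 g 39.0
```

```bash
Z='x'; python3 -m inch '[{"tx":0,"ty":0,"tz":0,"turn":-2},{"tx":0,"ty":0,"tz":0,"turn":-2},{"tx":0,"ty":0,"tz":0,"turn":-2},{"tx":0,"ty":0,"tz":0,"turn":-2},{"tx":0,"ty":0,"tz":0,"turn":-2},{"tx":0,"ty":0,"tz":0,"turn":-2},{"tx":0,"ty":0,"tz":0,"turn":-2},{"tx":0,"ty":0,"tz":0,"turn":-2},{"tx":0,"ty":0,"tz":0,"turn":-2},{"tx":0,"ty":0,"tz":0,"turn":-2}]' >/dev/null
python3 -c "from m import *;st()"
python3 -m inch '[{"tx":0,"ty":0,"tz":0,"turn":-2},{"tx":0,"ty":0,"tz":0,"turn":-2},{"tx":0,"ty":0,"tz":0,"turn":-2},{"tx":0,"ty":0,"tz":0,"turn":-2},{"tx":0,"ty":0,"tz":0,"turn":-2},{"tx":0,"ty":0,"tz":0,"turn":-0},{"tx":0,"ty":0,"tz":0,"turn":0},{"tx":0,"ty":0,"tz":0,"turn":0},{"tx":0,"ty":0,"tz":0,"turn":0},{"tx":0,"ty":0,"tz":0,"turn":0}]' >/dev/null
python3 -c "from m import *;st()"
```

```text
t 21.1 tcp [0.4388 0.3753 0.0558] psi -145.03 q [ 41.  25. -15.  50.  -0.   6.] F [ 1.6 -2.1  5. ] T [-0.49 -0.43  0.13] gap 0.0177 g 39.1
t 22.1 tcp [0.4386 0.3757 0.0558] psi -154.89 q [ 41.  25. -15.  50.   0.  15.] F [ 1.6 -0.8  4.6] T [-0.32 -0.32  0.07] gap 0.0177 g 39.2
```

```bash
python3 -m inch '[{"tx":0,"ty":0,"tz":0,"turn":-2},{"tx":0,"ty":0,"tz":0,"turn":-2},{"tx":0,"ty":0,"tz":0,"turn":-2},{"tx":0,"ty":0,"tz":0,"turn":-2},{"tx":0,"ty":0,"tz":0,"turn":-2},{"tx":0,"ty":0,"tz":0,"turn":-0},{"tx":0,"ty":0,"tz":0,"turn":0},{"tx":0,"ty":0,"tz":0,"turn":0},{"tx":0,"ty":0,"tz":0,"turn":0},{"tx":0,"ty":0,"tz":0,"turn":0}]' >/dev/null
python3 -c "from m import *;st()"
python3 -m inch '[{"tx":0,"ty":0,"tz":0,"turn":-2},{"tx":0,"ty":0,"tz":0,"turn":-2},{"tx":0,"ty":0,"tz":0,"turn":-2},{"tx":0,"ty":0,"tz":0,"turn":-2},{"tx":0,"ty":0,"tz":0,"turn":-2},{"tx":0,"ty":0,"tz":0,"turn":-0},{"tx":0,"ty":0,"tz":0,"turn":0},{"tx":0,"ty":0,"tz":0,"turn":0},{"tx":0,"ty":0,"tz":0,"turn":0},{"tx":0,"ty":0,"tz":0,"turn":0}]' >/dev/null
python3 -c "from m import *;st()"
```

```text
t 23.1 tcp [0.4384 0.3762 0.0558] psi -164.88 q [ 41.  25. -15.  50.   0.  25.] F [ 1.  -0.3  5.5] T [-0.1  -0.2   0.09] gap 0.0179 g 39.2
t 24.1 tcp [0.4383 0.3767 0.0558] psi -174.82 q [ 41.  25. -15.  50.   0.  35.] F [0.1 0.2 5.7] T [ 0.28 -0.11  0.21] gap 0.0177 g 39.2
```

```bash
python3 -m inch '[{"tx":0,"ty":0,"tz":0,"turn":-2},{"tx":0,"ty":0,"tz":0,"turn":-2},{"tx":0,"ty":0,"tz":0,"turn":-2},{"tx":0,"ty":0,"tz":0,"turn":0},{"tx":0,"ty":0,"tz":0,"turn":0},{"tx":0,"ty":0,"tz":0,"turn":-0},{"tx":0,"ty":0,"tz":0,"turn":0},{"tx":0,"ty":0,"tz":0,"turn":0},{"tx":0,"ty":0,"tz":0,"turn":0},{"tx":0,"ty":0,"tz":0,"turn":0}]' >/dev/null
python3 -c "from m import *;st()"
python3 -m inch '[{"tx":0,"ty":0,"tz":0,"turn":-2},{"tx":0,"ty":0,"tz":0,"turn":-2},{"tx":0,"ty":0,"tz":0,"turn":-1},{"tx":0,"ty":0,"tz":0,"turn":0},{"tx":0,"ty":0,"tz":0,"turn":0},{"tx":0,"ty":0,"tz":0,"turn":-0},{"tx":0,"ty":0,"tz":0,"turn":0},{"tx":0,"ty":0,"tz":0,"turn":0},{"tx":0,"ty":0,"tz":0,"turn":0},{"tx":0,"ty":0,"tz":0,"turn":0}]' >/dev/null
python3 -c "from m import *;st()"
```

```text
t 25.1 tcp [0.4377 0.377  0.0558] psi 179.23 q [ 41.  25. -15.  50.   0.  41.] F [-0.8  2.2  5.9] T [0.44 0.15 0.41] gap 0.0177 g 41.5
t 26.1 tcp [0.4369 0.3769 0.0557] psi 174.32 q [ 41.  25. -15.  50.   0.  46.] F [-0.8  1.   6.5] T [0.64 0.79 1.  ] gap 0.0179 g 58.7
```

```bash
python3 -m inch '[{"tx":0,"ty":0,"tz":0,"turn":0},{"tx":0,"ty":0,"tz":0,"turn":0},{"tx":0,"ty":0,"tz":0,"turn":0},{"tx":0,"ty":0,"tz":0,"turn":0},{"tx":0,"ty":0,"tz":3,"turn":0},{"tx":0,"ty":0,"tz":4,"turn":0},{"tx":0,"ty":0,"tz":4,"turn":0},{"tx":0,"ty":-3,"tz":4,"turn":-8},{"tx":0,"ty":-4,"tz":0,"turn":-8},{"tx":0,"ty":-4,"tz":0,"turn":-8}]' 0 60
python3 -m inch '[{"tx":0,"ty":-4,"tz":0,"turn":-8},{"tx":0,"ty":-4,"tz":0,"turn":-8},{"tx":0,"ty":-4,"tz":0,"turn":-8},{"tx":0,"ty":-4,"tz":0,"turn":-8},{"tx":0,"ty":-4,"tz":0,"turn":-8},{"tx":0,"ty":-4,"tz":0,"turn":-8},{"tx":0,"ty":-4,"tz":0,"turn":-8},{"tx":0,"ty":0,"tz":0,"turn":-4},{"tx":0,"ty":0,"tz":0,"turn":0},{"tx":0,"ty":0,"tz":0,"turn":0}]'
python3 - <<'E'
from m import *
st()
s=snapshot("top"); cv2.imwrite("pics/t2.png",s["pixels"]); hsv=cv2.cvtColor(s["pixels"],cv2.COLOR_BGR2HSV)
m=cv2.inRange(hsv,(0,0,0),(180,255,95))
for c in blobs(m,20,400,(110,205,50,55)):
    P=onz(s,c[:,0],.114)[:,:2]*1000; r=cv2.minAreaRect(P.astype(np.float32)); print("handle",r,cv2.boxPoints(r).round(0).tolist())
m=cv2.inRange(hsv,(0,0,110),(180,45,255))
for c in blobs(m,30,600,(205,222,90,40)):
    P=onz(s,c[:,0],.0065)[:,:2]*1000; print("strip",cv2.minAreaRect(P.astype(np.float32)))
s=snapshot("side");cv2.imwrite("pics/s2.png",s["pixels"]); hsv=cv2.cvtColor(s["pixels"],cv2.COLOR_BGR2HSV)
m=cv2.inRange(hsv,(0,0,130),(180,45,255))
for c in blobs(m,30,900,(265,215,60,45)):
    P=onz(s,c[:,0],.0065)[:,:2]*1000; print("strip s",cv2.minAreaRect(P.astype(np.float32)))
i=np.hstack([cv2.resize(cv2.imread("pics/t2.png")[190:280,100:310],(400,172)),cv2.resize(s["pixels"][190:350,150:350],(400,320))[:172*0+320][:172] if 0 else cv2.resize(s["pixels"][190:350,150:350],(215,172))]); cv2.imwrite("pics/v7.png",i)
E
```

```text
time: 27.1
eef_pos: [0.439, 0.2648, 0.2066]
tool_rot: [0.001, 0.261, 0.965, 0.001]
force: [1.3, -0.1, 0.0]
finger_gap: 0.0426
gripper_force: 0.0
time: 28.1
eef_pos: [0.4378, -0.0149, 0.2049]
tool_rot: [-0.0, 0.706, 0.708, -0.0]
force: [-0.1, 0.3, -0.8]
finger_gap: 0.0427
gripper_force: 0.0
t 28.1 tcp [ 0.4378 -0.0149  0.2049] psi 90.13 q [ -2.   6. -18.  66.   0.  88.] F [-0.1  0.3 -0.8] T [0.03 0.01 0.01] gap 0.0427 g 0.0
handle ((421.6146240234375, 372.4310607910156), (74.49763488769531, 10.378716468811035), 6.2860798835754395) [[384.0, 374.0], [385.0, 363.0], [459.0, 371.0], [458.0, 382.0]]
strip ((430.4590759277344, 73.63114929199219), (22.23990821838379, 57.495262145996094), 0.8098405003547668)
strip s ((433.701171875, 58.58763885498047), (87.90264129638672, 22.4703311920166), 86.69010925292969)
strip s ((521.783203125, 47.661224365234375), (17.7091121673584, 127.3871841430664), 33.000953674316406)
```

View pics/v7.png

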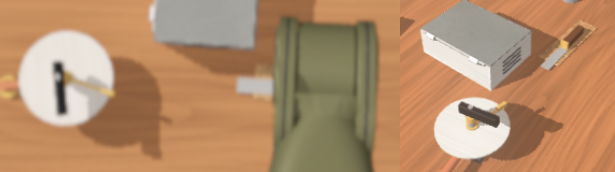

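The top view shows the handle at -174° from the stem, 62° from the tab, so the valve is shut. The blade lies undisturbed at about (0.43,-0.03). Next I grasp it.

```bash
python3 -m inch '[{"tx":-0.9,"ty":0.5,"tz":-4,"turn":-3},{"tx":0,"ty":0,"tz":-4,"turn":0},{"tx":0,"ty":0,"tz":-4,"turn":0},{"tx":0,"ty":0,"tz":-4,"turn":0},{"tx":0,"ty":0,"tz":-3,"turn":0},{"tx":0,"ty":0,"tz":-2,"turn":0},{"tx":0,"ty":0,"tz":-1,"turn":0},{"tx":0,"ty":0,"tz":-0.8,"turn":0},{"tx":0,"ty":0,"tz":0,"turn":0},{"tx":0,"ty":0,"tz":0,"turn":0}]' >/dev/null;python3 -c "from m import *;st()"
python3 -m inch '[{"tx":0,"ty":0,"tz":0,"turn":0},{"tx":0,"ty":0,"tz":0,"turn":0},{"tx":0,"ty":0,"tz":0,"turn":0},{"tx":0,"ty":0,"tz":0,"turn":0},{"tx":0,"ty":0,"tz":0,"turn":0},{"tx":0,"ty":0,"tz":0,"turn":0},{"tx":0,"ty":0,"tz":0,"turn":0},{"tx":0,"ty":0,"tz":0,"turn":0},{"tx":0,"ty":0,"tz":0,"turn":0},{"tx":0,"ty":0,"tz":0,"turn":0}]' 1 80 >/dev/null
python3 -c "from m import *;st()"
```

```text
t 29.2 tcp [ 0.4299 -0.0098 -0.0223] psi 87.08 q [ -1.  19. -41.  30.  -0.  92.] F [-0.4  0.   0. ] T [0.04 0.01 0.03] gap 0.0427 g 0.0
t 30.2 tcp [ 0.4301 -0.0099 -0.0218] psi 87.05 q [ -1.  19. -41.  30.   0.  92.] F [-1.7  0.7  5.2] T [0.04 0.23 0.08] gap 0.0178 g 78.9
```

```bash
python3 -m inch '[{"tx":0,"ty":0,"tz":0,"turn":0},{"tx":0,"ty":0,"tz":0,"turn":0},{"tx":0,"ty":0,"tz":0,"turn":0},{"tx":0,"ty":0,"tz":-0.3,"turn":0},{"tx":0,"ty":0,"tz":-0.2,"turn":0},{"tx":0,"ty":0,"tz":0,"turn":0},{"tx":0,"ty":0,"tz":0,"turn":0},{"tx":0,"ty":0,"tz":0,"turn":0},{"tx":0,"ty":0,"tz":0,"turn":0},{"tx":0,"ty":0,"tz":0,"turn":0}]' 0.3 80 >/dev/null;python3 -c "from m import *;st()"
python3 -m inch '[{"tx":0,"ty":0,"tz":0,"turn":0},{"tx":0,"ty":0,"tz":0,"turn":0},{"tx":0,"ty":0,"tz":0,"turn":0},{"tx":0,"ty":0,"tz":0,"turn":0},{"tx":0,"ty":0,"tz":0,"turn":0},{"tx":0,"ty":0,"tz":0,"turn":0},{"tx":0,"ty":0,"tz":0,"turn":0},{"tx":0,"ty":0,"tz":0,"turn":0},{"tx":0,"ty":0,"tz":0,"turn":0},{"tx":0,"ty":0,"tz":0,"turn":0}]' 1 100 >/dev/null
python3 -c "from m import *;st()"
```

```text
t 31.2 tcp [ 0.429  -0.0099 -0.0279] psi 87.05 q [ -1.  19. -41.  29.   0.  92.] F [ 0.1 -0.3 -0.1] T [-0.02  0.02  0.02] gap 0.0301 g 0.0
t 32.2 tcp [ 0.4291 -0.0099 -0.0276] psi 87.05 q [ -1.  19. -41.  29.   0.  92.] F [-0.9  0.2  5.4] T [0.01 0.25 0.01] gap 0.018 g 98.2
```

```bash
python3 -m inch '[{"tx":0,"ty":0,"tz":1,"turn":0},{"tx":0,"ty":0,"tz":2,"turn":0},{"tx":0,"ty":-2,"tz":3,"turn":0},{"tx":2,"ty":-2,"tz":3,"turn":0},{"tx":3,"ty":-2,"tz":1,"turn":0},{"tx":4,"ty":0,"tz":0,"turn":0},{"tx":4,"ty":0,"tz":0,"turn":0},{"tx":3.3,"ty":0,"tz":0,"turn":0},{"tx":0,"ty":0,"tz":0,"turn":0},{"tx":0,"ty":0,"tz":0,"turn":0}]' >/dev/null
python3 - <<'E'
from m import *
st()
for n in("side","top"):
    s=snapshot(n); cv2.imwrite(f"pics/b_{n}.png",s["pixels"]); im=s["pixels"]; hsv=cv2.cvtColor(im,cv2.COLOR_BGR2HSV)
    o=observe()["eef_pos"]; a=np.radians(87); p=o+[.115*np.cos(a),.115*np.sin(a),.0317]; q=proj(s,[p,[.5993,.067,.07]]); print(n,q.round(1).tolist())
    c0=(q[0]-[60,45]).astype(int); i=cv2.resize(im[c0[1]:c0[1]+90,c0[0]:c0[0]+120],(400,300),interpolation=cv2.INTER_CUBIC)
    for k in q: cv2.drawMarker(i,tuple(int(v) for v in (k-c0+.5)*400/120),(0,0,255),0,10)
    cv2.imwrite(f"pics/bc_{n}.png",i)
    g=cv2.inRange(hsv,(0,0,80),(180,40,170)); cs=blobs(g,1500,9000,(150,125,130,130))
    for c in cs[:1]:
        P=onz(s,c[:,0],.079)[:,:2]*1000; print(cv2.minAreaRect(P.astype(np.float32)))
cv2.imwrite("pics/v8.png",np.hstack([cv2.imread("pics/bc_side.png"),cv2.imread("pics/bc_top.png")]))
E
```

```text
t 33.2 tcp [ 0.5918 -0.0698  0.0717] psi 87.06 q [ -7.  26. -10.  54.  -0.  86.] F [-1.3  0.1 -1.5] T [-0.01  0.12 -0.  ] gap 0.0179 g 98.1
side [[246.7, 192.9], [241.6, 206.1]]
((587.5238647460938, 155.9116668701172), (171.22833251953125, 271.8027648925781), 87.57684326171875)
top [[243.3, 179.0], [236.4, 179.4]]
((603.7132568359375, 148.73004150390625), (159.1936798095703, 224.92556762695312), 86.73230743408203)
```

View pics/v8.png

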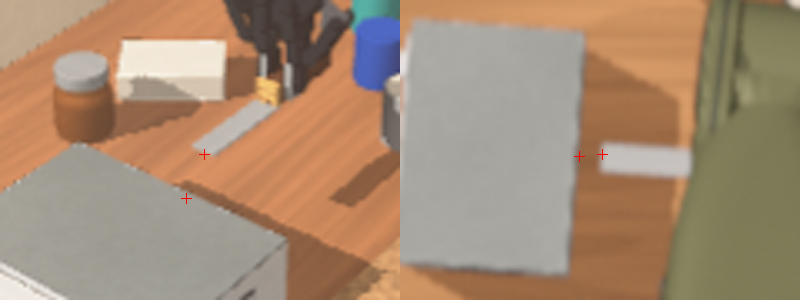

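```bash
python3 -m inch '[{"tx":0.2,"ty":0,"tz":-2,"turn":0},{"tx":0,"ty":0,"tz":-1,"turn":0},{"tx":0,"ty":0,"tz":-0.55,"turn":0},{"tx":0,"ty":0,"tz":0,"turn":0},{"tx":0,"ty":0,"tz":0,"turn":0},{"tx":0,"ty":0.5,"tz":0,"turn":0},{"tx":0,"ty":0.5,"tz":0,"turn":0},{"tx":0,"ty":0.5,"tz":0,"turn":0},{"tx":0,"ty":0.5,"tz":0,"turn":0},{"tx":0,"ty":0,"tz":0,"turn":0}]' >/dev/null;python3 -c "from m import *;st()"
python3 -m inch '[{"tx":0,"ty":0.3,"tz":0,"turn":0},{"tx":0,"ty":0.3,"tz":0,"turn":0},{"tx":0,"ty":0.3,"tz":0,"turn":0},{"tx":0,"ty":0.3,"tz":0,"turn":0},{"tx":0,"ty":0.3,"tz":0,"turn":0},{"tx":0,"ty":0.3,"tz":0,"turn":0},{"tx":0,"ty":0.3,"tz":0,"turn":0},{"tx":0,"ty":0,"tz":0,"turn":0},{"tx":0,"ty":0,"tz":0,"turn":0},{"tx":0,"ty":0,"tz":0,"turn":0}]' >/dev/null;python3 -c "from m import *;st()"
```

```text
t 34.3 tcp [ 0.594  -0.049   0.0366] psi 87.12 q [ -5.  28. -13.  49.   0.  88.] F [-0.3  0.4 -1.5] T [-0.02  0.03 -0.03] gap 0.0174 g 98.1
t 35.3 tcp [ 0.594  -0.029   0.0365] psi 87.05 q [ -3.  28. -13.  49.  -0.  90.] F [ 0.6 -0.6 -0.6] T [-0.04  0.03 -0.02] gap 0.0178 g 98.1
```

```bash
python3 -m inch '[{"tx":0,"ty":0.4,"tz":0,"turn":0},{"tx":0,"ty":0.4,"tz":0,"turn":0},{"tx":0,"ty":0.4,"tz":0,"turn":0},{"tx":0,"ty":0,"tz":0.5,"turn":0},{"tx":0,"ty":0.1,"tz":1,"turn":0},{"tx":0,"ty":0.1,"tz":1.1,"turn":0},{"tx":0,"ty":0.2,"tz":1.1,"turn":0},{"tx":0,"ty":0.3,"tz":1,"turn":0},{"tx":0,"ty":0.4,"tz":1,"turn":0},{"tx":0,"ty":0.5,"tz":1,"turn":0}]' >/dev/null;python3 - <<'E'
from m import *
st();s=snapshot("side");cv2.imwrite("pics/v9.png",cv2.resize(s["pixels"][110:290,130:370],(640,480)))
E
```

```text
t 36.3 tcp [ 0.5944 -0.0011  0.1047] psi 87.02 q [-0. 24. -8. 58. -0. 93.] F [ 0.3 -2.1 -2.3] T [-0.47 -0.03 -0.  ] gap 0.0179 g 97.9
```

View pics/v9.png

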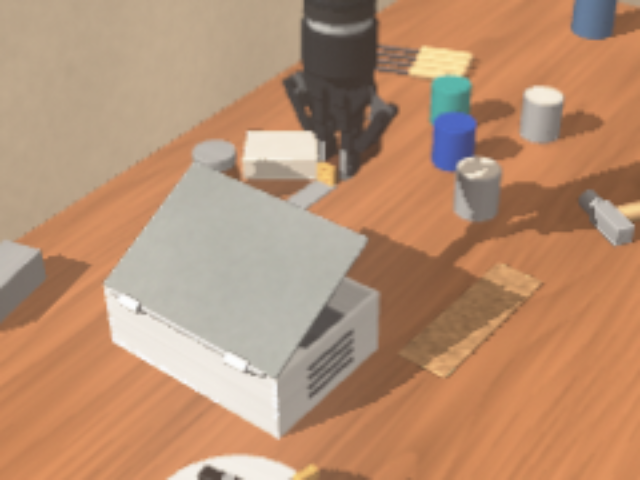

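The cover is up about 0.5 rad on the blade. I continue along the arc.

```bash
python3 -m inch '[{"tx":0,"ty":0.6,"tz":0.9,"turn":0},{"tx":0,"ty":0.6,"tz":0.9,"turn":0},{"tx":0,"ty":0.7,"tz":0.9,"turn":0},{"tx":0,"ty":0.8,"tz":0.7,"turn":0},{"tx":0,"ty":0.8,"tz":0.7,"turn":0},{"tx":0,"ty":0.9,"tz":0.7,"turn":0},{"tx":0,"ty":0.9,"tz":0.5,"turn":0},{"tx":0,"ty":1,"tz":0.5,"turn":0},{"tx":0,"ty":1,"tz":0.4,"turn":0},{"tx":0,"ty":0,"tz":0,"turn":0}]' >/dev/null;python3 -c "from m import *;st()"
python3 -m inch '[{"tx":0,"ty":0.8,"tz":0.2,"turn":0},{"tx":0,"ty":0.8,"tz":0.2,"turn":0},{"tx":0,"ty":0.8,"tz":0.2,"turn":0},{"tx":0,"ty":0.8,"tz":0,"turn":0},{"tx":0,"ty":0.8,"tz":0,"turn":0},{"tx":0,"ty":0.8,"tz":0,"turn":0},{"tx":0,"ty":0.8,"tz":0,"turn":0},{"tx":0,"ty":0.5,"tz":0,"turn":0},{"tx":0,"ty":0,"tz":0,"turn":0},{"tx":0,"ty":0,"tz":0,"turn":0}]' >/dev/null;python3 -c "from m import *;st()"
```

```text
t 37.35 tcp [0.5941 0.0741 0.1661] psi 87.17 q [  7.  23.  -1.  66.   0. 100.] F [ 1.  -0.8 -0.8] T [-0.03  0.03  0.01] gap 0.0174 g 98.1
t 38.35 tcp [0.5937 0.1335 0.1714] psi 87.08 q [ 13.  24.   1.  68.   0. 106.] F [-0.6  0.3 -2.2] T [-0.03  0.01 -0.02] gap 0.0177 g 98.1
```

```bash
python3 -m inch '[{"tx":0,"ty":-3,"tz":0,"turn":0},{"tx":0,"ty":-4,"tz":0,"turn":0},{"tx":0,"ty":-4,"tz":0,"turn":0},{"tx":0,"ty":-4,"tz":0,"turn":0},{"tx":-1,"ty":-4,"tz":0,"turn":0},{"tx":-4,"ty":0,"tz":0,"turn":0},{"tx":-4,"ty":0,"tz":0,"turn":0},{"tx":-4,"ty":0,"tz":0,"turn":0},{"tx":-3.5,"ty":0,"tz":0,"turn":0},{"tx":0,"ty":0,"tz":0,"turn":0}]' >/dev/null;python3 - <<'E'
from m import *
st();s=snapshot("side");cv2.imwrite("pics/v10.png",cv2.resize(s["pixels"][80:300,110:390],(640,503)))
E
```

```text
t 39.35 tcp [ 0.4227 -0.0566  0.1711] psi 86.98 q [ -8.   6. -23.  61.   0.  85.] F [ 1.   0.  -0.3] T [-0.05 -0.05 -0.03] gap 0.018 g 98.4
```

View pics/v10.png

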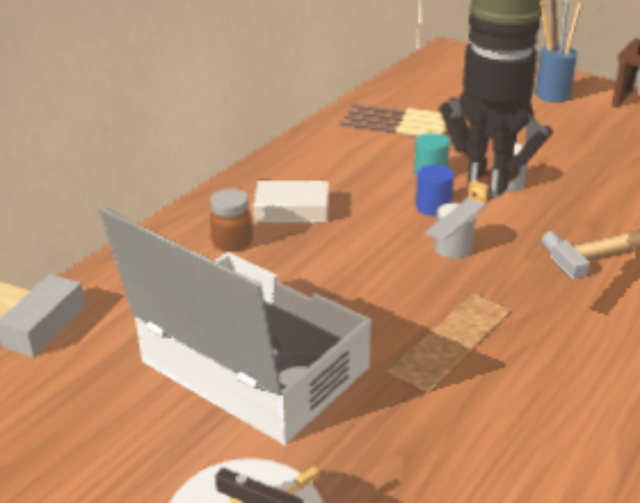

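```bash
python3 -m inch '[{"tx":0.6,"ty":2.7,"tz":0,"turn":0},{"tx":0,"ty":2,"tz":-3,"turn":0},{"tx":0,"ty":0,"tz":-4,"turn":0},{"tx":0,"ty":0,"tz":-4,"turn":0},{"tx":0,"ty":0,"tz":-3,"turn":0},{"tx":0,"ty":0,"tz":-2,"turn":0},{"tx":0,"ty":0,"tz":-2,"turn":0},{"tx":0,"ty":0,"tz":-1,"turn":0},{"tx":0,"ty":0,"tz":0,"turn":0},{"tx":0,"ty":0,"tz":0,"turn":0}]' >/dev/null;python3 -c "from m import *;st()"
```

```text
t 40.4 tcp [ 0.4361 -0.0099 -0.0181] psi 87.05 q [ -1.  19. -40.  31.   0.  92.] F [-0.1  0.6 -1.4] T [-0.01 -0.03 -0.01] gap 0.0182 g 98.4
```

```bash
python3 -m inch '[{"tx":-0.7,"ty":0,"tz":-0.3,"turn":0},{"tx":0,"ty":0,"tz":-0.2,"turn":0},{"tx":0,"ty":0,"tz":-0.2,"turn":0},{"tx":0,"ty":0,"tz":-0.2,"turn":0},{"tx":0,"ty":0,"tz":0,"turn":0},{"tx":0,"ty":0,"tz":0,"turn":0},{"tx":0,"ty":0,"tz":0,"turn":0},{"tx":0,"ty":0,"tz":0,"turn":0},{"tx":0,"ty":0,"tz":0,"turn":0},{"tx":0,"ty":0,"tz":0,"turn":0}]' >/dev/null;python3 -c "from m import *;st()"
python3 -m inch '[{"tx":0,"ty":0,"tz":0,"turn":0},{"tx":0,"ty":0,"tz":0,"turn":0},{"tx":0,"ty":0,"tz":0,"turn":0},{"tx":0,"ty":0,"tz":0,"turn":0},{"tx":0,"ty":0,"tz":2,"turn":0},{"tx":0,"ty":0,"tz":4,"turn":0},{"tx":0,"ty":0,"tz":4,"turn":0},{"tx":0,"ty":-2,"tz":4,"turn":0},{"tx":0,"ty":-4,"tz":4,"turn":0},{"tx":0,"ty":-4,"tz":0,"turn":0}]' 0 60 >/dev/null
python3 - <<'E'
from m import *
st();s=snapshot("side"); hsv=cv2.cvtColor(s["pixels"],cv2.COLOR_BGR2HSV)
m=cv2.inRange(hsv,(0,0,130),(180,45,255))
for c in blobs(m,30,900,(265,215,60,45)):
    P=onz(s,c[:,0],.0065)[:,:2]*1000; print("strip s",cv2.minAreaRect(P.astype(np.float32)))
s=snapshot("top"); print(flasks(s))
E
```

```text
t 41.4 tcp [ 0.428  -0.0099 -0.0275] psi 87.05 q [ -1.  19. -41.  29.  -0.  92.] F [ 0.6 -0.4 -0.6] T [-0.06 -0.05  0.04] gap 0.0181 g 98.5
t 42.4 tcp [ 0.4319 -0.1066  0.153 ] psi 87.2 q [-14.   8. -24.  58.   0.  79.] F [ 1.  -0.9 -0.2] T [-0.01 -0.07 -0.03] gap 0.0427 g 0.0
strip s ((431.5346374511719, 59.429664611816406), (89.6160659790039, 21.36236572265625), 87.43138885498047)
strip s ((520.510009765625, 49.72813034057617), (17.592884063720703, 122.53323364257812), 33.00123596191406)
[((394.97018970189697, 200.39566395663954), 246.0, [0.5424, -0.4278, 0.06]), ((325.1487839771101, 203.6552217453505), 233.0, [0.529, -0.2094, 0.06]), ((209.03508771929825, 200.43421052631578), 228.0, [0.5336, 0.1509, 0.06]), ((210.8306389530408, 178.83217859892224), 216.5, [0.6011, 0.1471, 0.06]), ((212.62180974477957, 157.32637277648877), 215.5, [0.6691, 0.1432, 0.06]), ((272.26003490401393, 115.52094240837697), 191.0, [0.8065, -0.0422, 0.06])]
```

Run:
```python
from m import *
s=snapshot("top"); im=s["pixels"]; hsv=cv2.cvtColor(im,cv2.COLOR_BGR2HSV)
cv2.imwrite("pics/top_open.png",im)
m=cv2.inRange(hsv,(0,0,110),(180,45,255))
for c in blobs(m,30,600,(205,222,90,40)):
    P=onz(s,c[:,0],.0065)[:,:2]*1000; print("strip",cv2.minAreaRect(P.astype(np.float32)))
print(hsv[178,195:245,2].tolist()); print(hsv[130:225,211,2].tolist())
s=snapshot("side"); cv2.imwrite("pics/side_open.png",s["pixels"])
p=proj(s,[[.6066+k*.07,.151-k*.0035,.03] for k in(-1,0,1)]); print(p)
```

```text
strip ((428.1571350097656, 60.790931701660156), (84.19416809082031, 22.3828125), 87.25447082519531)
[83, 82, 84, 83, 81, 83, 115, 163, 189, 195, 195, 195, 195, 195, 194, 194, 193, 193, 193, 194, 194, 193, 193, 193, 184, 152, 107, 86, 83, 85, 85, 84, 84, 85, 84, 84, 84, 91, 130, 166, 168, 152, 149, 152, 153, 153, 153, 153, 152, 151]
[208, 203, 202, 203, 205, 208, 209, 209, 209, 214, 222, 221, 197, 155, 123, 105, 88, 85, 119, 162, 186, 193, 193, 193, 193, 193, 193, 193, 192, 193, 193, 193, 193, 193, 191, 179, 149, 108, 86, 114, 160, 186, 193, 193, 193, 192, 192, 193, 193, 193, 193, 193, 193, 193, 193, 193, 189, 172, 136, 98, 98, 137, 173, 190, 194, 194, 193, 193, 194, 193, 194, 194, 194, 194, 194, 194, 195, 195, 190, 171, 144, 150, 169, 161, 134, 136, 150, 156, 157, 156, 155, 153, 154, 153, 150]
[[241.73904442 242.6351778 ]
 [221.61945852 232.19460333]
 [202.77114983 222.36801635]]
```

Run:
```python
from m import *
s=snapshot("side"); im=s["pixels"]; hsv=cv2.cvtColor(im,cv2.COLOR_BGR2HSV)
o=(215,195); i=cv2.resize(im[o[1]:o[1]+65,o[0]:o[0]+75],(750,650),interpolation=cv2.INTER_CUBIC)[:600]
a=proj(s,[[.6075+k*.07,.150-k*.0035,.03] for k in(-1,0,1)])
# rim outer corners (near-front, far-front, near-back) at z=.075, centre (.6065,.149)
u=np.array([.052,.9986]);v=np.array([-.9986,.052]);c=np.array([.6065,.149])
b=proj(s,[[*(c+sx*.08*u+sy*.113*v),.075] for sx,sy in((-1,1),(-1,-1),(1,1))])
for k in list(a)+list(b): cv2.drawMarker(i,tuple(int(t) for t in (k-o+.5)*10),(0,0,255),0,14)
cv2.imwrite("pics/v11.png",i); print(a,b)
```

```text
[[241.68328178 242.29631976]
 [221.58564631 231.87645448]
 [202.7569205  222.06911308]] [[273.35004894 220.00616361]
 [210.22956813 190.78333081]
 [234.97246547 253.33224836]]
```

View pics/v11.png

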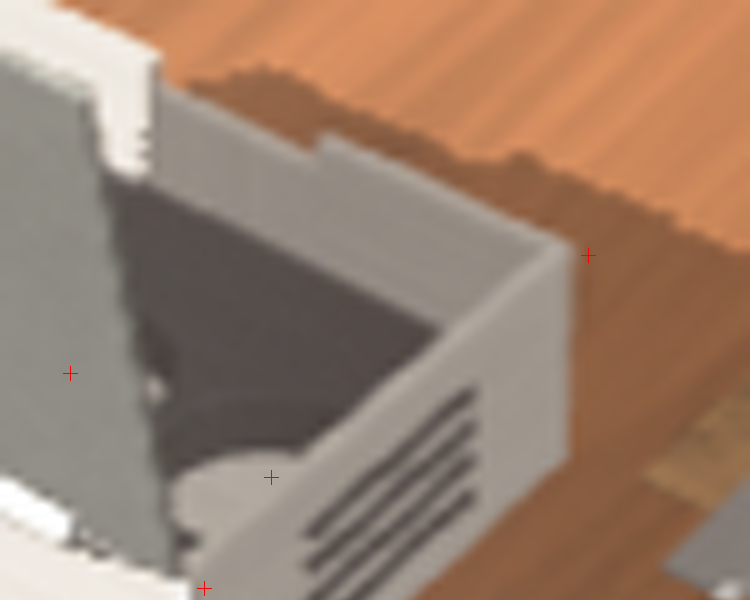

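Run:
```python
from m import *
s=snapshot("side")
u=np.array([.052,.9986]);v=np.array([-.9986,.052])
p=onz(s,(271.9,219.1),.075)[0][:2]; print("corner",p,"centre",p+.08*u-.113*v)
p=onz(s,(246.7,208.2),.075)[0][:2]; print("notch end",p,"centre(outer face)",p+.08*u-.03*v)
t=snapshot("top"); hsv=cv2.cvtColor(t["pixels"],cv2.COLOR_BGR2HSV)
m=cv2.inRange(hsv,(0,0,140),(180,60,255))
for c in blobs(m,150,300,(190,140,45,80)):
    h=cv2.convexHull(c); P=onz(t,h[:,0],.03)[:,:2]*1000; print("well",cv2.fitEllipse(P.astype(np.float32)))
# front-near corner from top: lines
for z in(.075,):
    print(onz(t,[(233.5,215)],z))
```

```text
corner [0.49474121 0.0738883 ] centre [0.61174301 0.1479003 ]
notch end [0.57793331 0.07222948] centre(outer face) [0.61205131 0.15055748]
well ((605.3010864257812, 149.75558471679688), (57.92313003540039, 60.27676010131836), 41.256072998046875)
well ((674.2673950195312, 145.1971435546875), (56.701454162597656, 60.776790618896484), 18.198198318481445)
[[0.48869096 0.07375463 0.075     ]]
```

Run:
```python
from m import *
s=snapshot("side");hsv=cv2.cvtColor(s["pixels"],cv2.COLOR_BGR2HSV)
t=snapshot("top"); st()
for f in flasks(t)[:2]: print(f)
for lo in (165,185):
  m=cv2.inRange(hsv,(0,0,lo),(40,70,255))
  for c in blobs(m,40,400,(285,125,70,75)):
    h=cv2.convexHull(c); P=onz(s,h[:,0],.06)[:,:2]*1000; print(cen(c),cv2.contourArea(c),onz(s,cen(c),.06)[0],cv2.minAreaRect(P.astype(np.float32)))
for X in([.529,-.21,.06],[.542,-.428,.06]): print(proj(s,[X]))
```

```text
t 42.85 tcp [ 0.4274 -0.1041  0.1472] psi 87.16 q [-14.   8. -24.  58.   0.  79.] F [ 0.2  0.3 -0.8] T [ 0.05 -0.03 -0.02] gap 0.0428 g 0.0
((394.9541160593792, 200.36369770580296), 247.0, [0.5425, -0.4277, 0.06])
((325.0952380952381, 203.8032212885154), 238.0, [0.5285, -0.2093, 0.06])
(306.77777777777777, 178.3455098934551) 219.0 [ 0.52293639 -0.1788468   0.06      ] ((517.5962524414062, -173.2722930908203), (50.73454666137695, 138.1139373779297), 18.86505126953125)
(329.2988505747126, 152.35121328224776) 130.5 [ 0.53723888 -0.37560688  0.06      ] ((539.1990356445312, -381.87908935546875), (29.988798141479492, 151.66062927246094), 22.697582244873047)
(351.31410256410254, 186.7275641025641) 52.0 [ 0.38626768 -0.21498023  0.06      ] ((386.61700439453125, -209.01214599609375), (21.74077033996582, 76.5197982788086), 22.421422958374023)
(309.27777777777777, 172.97549019607843) 102.0 [ 0.53141485 -0.21201027  0.06      ] ((531.1301879882812, -212.51771545410156), (50.92905807495117, 48.90916061401367), 34.577274322509766)
[[309.65141855 173.47188396]]
[[334.25968549 146.26809919]]
```

```bash
python3 -m inch '[{"tx":1.2,"ty":-1.2,"tz":0,"turn":8},{"tx":1.2,"ty":-1.2,"tz":0,"turn":8},{"tx":1.2,"ty":-1.2,"tz":0,"turn":8},{"tx":1.2,"ty":-1.2,"tz":0,"turn":8},{"tx":1.2,"ty":-1.2,"tz":0,"turn":8},{"tx":1.2,"ty":-1.2,"tz":0,"turn":8},{"tx":1.2,"ty":-1.2,"tz":0,"turn":8},{"tx":1.2,"ty":-1.2,"tz":0,"turn":8},{"tx":0.7,"ty":-1.1,"tz":0,"turn":8},{"tx":0,"ty":0,"tz":0,"turn":8}]' -1 >/dev/null
python3 -m inch '[{"tx":0,"ty":0,"tz":0,"turn":8},{"tx":0,"ty":0,"tz":0,"turn":2},{"tx":0,"ty":0,"tz":-3,"turn":0},{"tx":0,"ty":0,"tz":-3,"turn":0},{"tx":0,"ty":0,"tz":-2,"turn":0},{"tx":0,"ty":0,"tz":0,"turn":0},{"tx":0,"ty":0,"tz":0,"turn":0},{"tx":0,"ty":0,"tz":0,"turn":0},{"tx":0,"ty":0,"tz":0,"turn":0},{"tx":0,"ty":0,"tz":0,"turn":0}]' >/dev/null
python3 -c "from m import *;st()"
```

```text
t 44.85 tcp [ 0.5319 -0.2126  0.069 ] psi 177.06 q [-22.  24. -14.  52.   0. -19.] F [ 0.  -0.9 -0.9] T [-0.01 -0.01 -0.01] gap 0.0857 g 0.0
```

```bash
python3 -m inch '[{"tx":-0.2,"ty":0.2,"tz":-2,"turn":0},{"tx":0,"ty":0,"tz":-2,"turn":0},{"tx":0,"ty":0,"tz":-2,"turn":0},{"tx":0,"ty":0,"tz":-1,"turn":0},{"tx":0,"ty":0,"tz":-0.6,"turn":0},{"tx":0,"ty":0,"tz":-0.5,"turn":0},{"tx":0,"ty":0,"tz":0,"turn":0},{"tx":0,"ty":0,"tz":0,"turn":0},{"tx":0,"ty":0,"tz":0,"turn":0},{"tx":0,"ty":0,"tz":0,"turn":0}]' >/dev/null;python3 -c "from m import *;st()"
python3 -m inch '[{"tx":0,"ty":0,"tz":0,"turn":0},{"tx":0,"ty":0,"tz":0,"turn":0},{"tx":0,"ty":0,"tz":0,"turn":0},{"tx":0,"ty":0,"tz":0,"turn":0},{"tx":0,"ty":0,"tz":0,"turn":0},{"tx":0,"ty":0,"tz":0,"turn":0},{"tx":0,"ty":0,"tz":0,"turn":0},{"tx":0,"ty":0,"tz":0,"turn":0},{"tx":0,"ty":0,"tz":0,"turn":0},{"tx":0,"ty":0,"tz":0,"turn":0}]' 1 50 >/dev/null
python3 - <<'E'
from m import *
st(); print(flasks(snapshot("top"))[:3])
s=snapshot("side");hsv=cv2.cvtColor(s["pixels"],cv2.COLOR_BGR2HSV);m=cv2.inRange(hsv,(0,0,185),(40,70,255))
for c in blobs(m,40,400,(285,125,70,75)): print(cen(c),cv2.contourArea(c),onz(s,cen(c),.06)[0])
E
```

```text
t 45.85 tcp [ 0.5294 -0.2105 -0.0126] psi 177.05 q [-22.  29. -21.  41.   0. -19.] F [ 1.   0.9 -0.3] T [ 0.03 -0.04  0.03] gap 0.0854 g 0.0
t 46.85 tcp [ 0.5293 -0.2106 -0.0125] psi 177.05 q [-22.  29. -21.  41.  -0. -19.] F [-1.4 -0.7  5.5] T [-0.09  0.29  0.03] gap 0.0551 g 53.4
[((394.9193548387097, 200.3461021505376), 248.0, [0.5425, -0.4276, 0.06]), ((209.1210826210826, 200.52777777777777), 234.0, [0.5333, 0.1507, 0.06]), ((210.78127340823968, 178.87490636704118), 222.5, [0.601, 0.1472, 0.06])]
(331.6620155038759, 148.7875968992248) 107.5 [ 0.54161294 -0.40479217  0.06      ]
```

```bash
python3 -m inch '[{"tx":0,"ty":0,"tz":3,"turn":0},{"tx":0,"ty":0,"tz":5,"turn":0},{"tx":0,"ty":0,"tz":5,"turn":0},{"tx":0.1,"ty":4,"tz":1,"turn":0},{"tx":0.2,"ty":4,"tz":0,"turn":0},{"tx":0.2,"ty":4,"tz":0,"turn":0},{"tx":0.2,"ty":4,"tz":0,"turn":0},{"tx":0.2,"ty":4,"tz":0,"turn":0},{"tx":0,"ty":4,"tz":0,"turn":0},{"tx":0,"ty":4,"tz":0,"turn":0}]' >/dev/null
python3 -m inch '[{"tx":0,"ty":4,"tz":0,"turn":0},{"tx":0,"ty":3.3,"tz":0,"turn":0},{"tx":0,"ty":1,"tz":0,"turn":0},{"tx":0,"ty":0,"tz":0,"turn":0},{"tx":0,"ty":0,"tz":-3,"turn":0},{"tx":0,"ty":0,"tz":-2,"turn":0},{"tx":0,"ty":0,"tz":-1,"turn":0},{"tx":0,"ty":0,"tz":0,"turn":0},{"tx":0,"ty":0,"tz":0,"turn":0},{"tx":0,"ty":0,"tz":0,"turn":0}]' >/dev/null
python3 -c "from m import *;st()"
```

```text
t 48.95 tcp [0.5391 0.1526 0.068 ] psi 177.01 q [ 16.  23. -16.  51.  -0.  19.] F [-0.2  0.7 -2.7] T [-0.02 -0.01 -0.02] gap 0.0547 g 54.7
```

```bash
python3 -m inch '[{"tx":0,"ty":0,"tz":-2,"turn":0},{"tx":0,"ty":0,"tz":-1.5,"turn":0},{"tx":0,"ty":0,"tz":-0.8,"turn":0},{"tx":0,"ty":0,"tz":-0.3,"turn":0},{"tx":0,"ty":0,"tz":-0.2,"turn":0},{"tx":0,"ty":0,"tz":-0.2,"turn":0},{"tx":0,"ty":0,"tz":-0.2,"turn":0},{"tx":0,"ty":0,"tz":0,"turn":0},{"tx":0,"ty":0,"tz":0,"turn":0},{"tx":0,"ty":0,"tz":0,"turn":0}]' >/dev/null
python3 -c "from m import *;st()"
```

```text
t 49.95 tcp [0.5381 0.1528 0.015 ] psi 177.06 q [ 16.  26. -20.  44.  -0.  19.] F [ 0.2  1.  -3.2] T [-0.02 -0.01 -0.01] gap 0.0548 g 54.7
```

```bash
python3 -m inch '[{"tx":0,"ty":0,"tz":-0.3,"turn":0},{"tx":0,"ty":0,"tz":-0.3,"turn":0},{"tx":0,"ty":0,"tz":0,"turn":0},{"tx":0,"ty":0,"tz":0,"turn":0},{"tx":0,"ty":0,"tz":0,"turn":0},{"tx":0,"ty":0,"tz":0,"turn":0},{"tx":0,"ty":0,"tz":0,"turn":0},{"tx":0,"ty":0,"tz":0,"turn":0},{"tx":0,"ty":0,"tz":0,"turn":0},{"tx":0,"ty":0,"tz":0,"turn":0}]' >/dev/null
python3 -c "from m import *;st()"
python3 -m inch '[{"tx":0,"ty":0,"tz":-0.3,"turn":0},{"tx":0,"ty":0,"tz":-0.3,"turn":0},{"tx":0,"ty":0,"tz":-0.3,"turn":0},{"tx":0,"ty":0,"tz":-0.2,"turn":0},{"tx":0,"ty":0,"tz":0,"turn":0},{"tx":0,"ty":0,"tz":0,"turn":0},{"tx":0,"ty":0,"tz":0,"turn":0},{"tx":0,"ty":0,"tz":0,"turn":0},{"tx":0,"ty":0,"tz":0,"turn":0},{"tx":0,"ty":0,"tz":0,"turn":0}]' >/dev/null
python3 -c "from m import *;st()"
```

```text
t 50.95 tcp [0.538  0.1527 0.0089] psi 177.05 q [ 16.  26. -21.  43.  -0.  19.] F [-0.  -0.5 -4. ] T [0.04 0.02 0.04] gap 0.0547 g 54.7
t 51.95 tcp [ 0.5381  0.1528 -0.0021] psi 177.05 q [ 16.  27. -21.  41.  -0.  19.] F [-0.2 -0.9 -2.9] T [-0.05  0.03  0.05] gap 0.0549 g 54.7
```

```bash
python3 -m inch '[{"tx":0,"ty":0,"tz":-0.2,"turn":0},{"tx":0,"ty":0,"tz":0,"turn":0},{"tx":0,"ty":0,"tz":0,"turn":0},{"tx":0,"ty":0,"tz":0,"turn":0},{"tx":0,"ty":0,"tz":0,"turn":0},{"tx":0,"ty":0,"tz":0,"turn":0},{"tx":0,"ty":0,"tz":0,"turn":0},{"tx":0,"ty":0,"tz":0,"turn":0},{"tx":0,"ty":0,"tz":0,"turn":0},{"tx":0,"ty":0,"tz":0,"turn":0}]' >/dev/null
python3 -c "from m import *;st()"
python3 -m inch '[{"tx":0,"ty":0,"tz":0,"turn":0},{"tx":0,"ty":0,"tz":0,"turn":0},{"tx":0,"ty":0,"tz":0,"turn":0},{"tx":0,"ty":0,"tz":0,"turn":0},{"tx":0,"ty":0,"tz":0,"turn":0},{"tx":0,"ty":0,"tz":2,"turn":0},{"tx":0,"ty":0,"tz":4,"turn":0},{"tx":0,"ty":0,"tz":5,"turn":0},{"tx":0,"ty":-4,"tz":2,"turn":0},{"tx":0,"ty":-4,"tz":0,"turn":0}]' -0.6 >/dev/null
python3 -m inch '[{"tx":0,"ty":-4,"tz":0,"turn":0},{"tx":0,"ty":-4,"tz":0,"turn":0},{"tx":0,"ty":-4,"tz":0,"turn":0},{"tx":0,"ty":-4,"tz":0,"turn":0},{"tx":0,"ty":-4,"tz":0,"turn":0},{"tx":0,"ty":-4,"tz":0,"turn":0},{"tx":0,"ty":-4,"tz":0,"turn":0},{"tx":0,"ty":-4,"tz":0,"turn":0},{"tx":0,"ty":-4,"tz":0,"turn":0},{"tx":0,"ty":-4,"tz":0,"turn":0}]' -1 >/dev/null
python3 - <<'E'
from m import *
st(); t=snapshot("top"); print([(f[0],f[1],f[2],onz(t,f[0],.068)[0].round(4)) for f in flasks(t)])
s=snapshot("side");hsv=cv2.cvtColor(s["pixels"],cv2.COLOR_BGR2HSV)
for lo in(170,185):
  m=cv2.inRange(hsv,(0,0,lo),(40,70,255))
  for c in blobs(m,40,400,(300,125,70,55)): print(cen(c),cv2.contourArea(c),onz(s,cen(c),.06)[0])
E
```

```text
t 52.95 tcp [ 0.538   0.1527 -0.0041] psi 177.05 q [ 16.  27. -22.  41.   0.  19.] F [ 0.7 -0.2 -3.4] T [-0.04  0.03 -0.  ] gap 0.0549 g 54.7
t 54.95 tcp [ 0.5377 -0.3289  0.1259] psi 177.05 q [-31.  27.   0.  63.   0. -29.] F [ 0.9 -0.7  0.2] T [-0.01 -0.05  0.05] gap 0.0855 g 0.0
[((210.75550493545936, 178.83447228549733), 219.5, [0.6011, 0.1473, 0.06], array([0.6   , 0.1466, 0.068 ])), ((212.6206896551724, 157.25440613026817), 217.5, [0.6694, 0.1432, 0.06], array([0.6679, 0.1425, 0.068 ])), ((207.86919831223628, 199.38565400843882), 197.5, [0.5368, 0.1546, 0.06], array([0.536 , 0.1539, 0.068 ])), ((272.17306052855923, 115.62063086104006), 195.5, [0.8062, -0.0419, 0.06], array([ 0.8039, -0.0416,  0.068 ]))]
(330.7875, 150.65) 160.0 [ 0.53824513 -0.39017006  0.06      ]
(331.8945578231292, 148.24489795918367) 98.0 [ 0.54267157 -0.40905353  0.06      ]
```

```bash
python3 -m inch '[{"tx":0.3,"ty":-4,"tz":0,"turn":0},{"tx":0.3,"ty":-4,"tz":0,"turn":0},{"tx":0,"ty":-2,"tz":0,"turn":0},{"tx":0,"ty":0,"tz":0,"turn":0},{"tx":0,"ty":0,"tz":-2,"turn":0},{"tx":0,"ty":0,"tz":-2,"turn":0},{"tx":0,"ty":0,"tz":0,"turn":0},{"tx":0,"ty":0,"tz":0,"turn":0},{"tx":0,"ty":0,"tz":0,"turn":0},{"tx":0,"ty":0,"tz":0,"turn":0}]' >/dev/null
python3 - <<'E'
from m import *
st()
E
```

```text
t 56.05 tcp [ 0.5448 -0.4274  0.0874] psi 177.08 q [-38.  34.   7.  63.   0. -35.] F [-0.3  0.1  0.5] T [-0.03 -0.01  0.01] gap 0.0852 g 0.0
```

```bash
python3 -m inch '[{"tx":0,"ty":-0.1,"tz":-2,"turn":0},{"tx":0,"ty":0,"tz":-2,"turn":0},{"tx":0,"ty":0,"tz":-2,"turn":0},{"tx":0,"ty":0,"tz":-2,"turn":0},{"tx":0,"ty":0,"tz":-1,"turn":0},{"tx":0,"ty":0,"tz":-0.5,"turn":0},{"tx":0,"ty":0,"tz":-0.5,"turn":0},{"tx":0,"ty":0,"tz":0,"turn":0},{"tx":0,"ty":0,"tz":0,"turn":0},{"tx":0,"ty":0,"tz":0,"turn":0}]' >/dev/null;python3 -c "from m import *;st()"
python3 -m inch '[{"tx":0,"ty":0,"tz":0,"turn":0},{"tx":0,"ty":0,"tz":0,"turn":0},{"tx":0,"ty":0,"tz":0,"turn":0},{"tx":0,"ty":0,"tz":0,"turn":0},{"tx":0,"ty":0,"tz":0,"turn":0},{"tx":0,"ty":0,"tz":0,"turn":0},{"tx":0,"ty":0,"tz":0,"turn":0},{"tx":0,"ty":0,"tz":0,"turn":0},{"tx":0,"ty":0,"tz":0,"turn":0},{"tx":0,"ty":0,"tz":0,"turn":0}]' 1 50 >/dev/null
python3 -c "from m import *;st()"
```

```text
t 57.05 tcp [ 0.5445 -0.4287 -0.0132] psi 177.05 q [-38.  39.  -1.  51.  -0. -35.] F [ 1.4  0.1 -0.1] T [-0.02 -0.01 -0.05] gap 0.085 g 0.0
t 58.05 tcp [ 0.5445 -0.4288 -0.0133] psi 177.05 q [-38.  39.  -1.  51.  -0. -35.] F [-0.  -0.4  5.6] T [-0.05  0.08 -0.  ] gap 0.0549 g 53.9
```

```bash
python3 -m inch '[{"tx":0,"ty":0,"tz":3,"turn":0},{"tx":0,"ty":0,"tz":5,"turn":0},{"tx":0,"ty":0,"tz":5,"turn":0},{"tx":0,"ty":4,"tz":2,"turn":0},{"tx":0,"ty":4,"tz":0,"turn":0},{"tx":0,"ty":4,"tz":0,"turn":0},{"tx":0,"ty":4,"tz":0,"turn":0},{"tx":0,"ty":4,"tz":0,"turn":0},{"tx":0,"ty":4,"tz":0,"turn":0},{"tx":0,"ty":4,"tz":0,"turn":0}]' >/dev/null
python3 -m inch '[{"tx":1,"ty":4,"tz":0,"turn":0},{"tx":1,"ty":4,"tz":0,"turn":0},{"tx":1,"ty":4,"tz":0,"turn":0},{"tx":1,"ty":4,"tz":0,"turn":0},{"tx":1,"ty":4,"tz":0,"turn":0},{"tx":1,"ty":4,"tz":0,"turn":0},{"tx":0.4,"ty":4,"tz":0,"turn":0},{"tx":0,"ty":1,"tz":0,"turn":0},{"tx":0,"ty":0,"tz":0,"turn":0},{"tx":0,"ty":0,"tz":0,"turn":0}]' >/dev/null
python3 -c "from m import *;st()"
```

```text
t 60.05 tcp [0.6069 0.1408 0.1348] psi 177.05 q [13. 26.  0. 64. -0. 16.] F [ 0.5 -0.7 -3.6] T [-0.12  0.02 -0.05] gap 0.055 g 54.8
```

```bash
python3 -m inch '[{"tx":0.1,"ty":0.8,"tz":0,"turn":0},{"tx":0,"ty":0,"tz":-3,"turn":0},{"tx":0,"ty":0,"tz":-3,"turn":0},{"tx":0,"ty":0,"tz":-3,"turn":0},{"tx":0,"ty":0,"tz":-1.5,"turn":0},{"tx":0,"ty":0,"tz":-0.8,"turn":0},{"tx":0,"ty":0,"tz":-0.2,"turn":0},{"tx":0,"ty":0,"tz":0,"turn":0},{"tx":0,"ty":0,"tz":0,"turn":0},{"tx":0,"ty":0,"tz":0,"turn":0}]' >/dev/null
python3 -c "from m import *;st()"
python3 -m inch '[{"tx":0,"ty":0,"tz":-0.2,"turn":0},{"tx":0,"ty":0,"tz":-0.2,"turn":0},{"tx":0,"ty":0,"tz":-0.2,"turn":0},{"tx":0,"ty":0,"tz":0,"turn":0},{"tx":0,"ty":0,"tz":0,"turn":0},{"tx":0,"ty":0,"tz":0,"turn":0},{"tx":0,"ty":0,"tz":0,"turn":0},{"tx":0,"ty":0,"tz":0,"turn":0},{"tx":0,"ty":0,"tz":0,"turn":0},{"tx":0,"ty":0,"tz":0,"turn":0}]' >/dev/null
python3 -c "from m import *;st()"
```

```text
t 61.05 tcp [0.61   0.1499 0.0221] psi 177.05 q [14. 31. -9. 49. -0. 17.] F [ 0.8  0.2 -3.7] T [-0.05  0.01 -0.  ] gap 0.0551 g 54.8
t 62.05 tcp [0.609  0.1497 0.0149] psi 177.05 q [ 14.  32. -10.  48.   0.  17.] F [-0.1 -0.4 -3.5] T [0.04 0.03 0.03] gap 0.0549 g 54.8
```

```bash
python3 -m inch '[{"tx":0,"ty":0,"tz":-0.3,"turn":0},{"tx":0,"ty":0,"tz":-0.3,"turn":0},{"tx":0,"ty":0,"tz":-0.3,"turn":0},{"tx":0,"ty":0,"tz":0,"turn":0},{"tx":0,"ty":0,"tz":0,"turn":0},{"tx":0,"ty":0,"tz":0,"turn":0},{"tx":0,"ty":0,"tz":0,"turn":0},{"tx":0,"ty":0,"tz":0,"turn":0},{"tx":0,"ty":0,"tz":0,"turn":0},{"tx":0,"ty":0,"tz":0,"turn":0}]' >/dev/null
python3 -c "from m import *;st()"
python3 -m inch '[{"tx":0,"ty":0,"tz":-0.3,"turn":0},{"tx":0,"ty":0,"tz":-0.3,"turn":0},{"tx":0,"ty":0,"tz":-0.2,"turn":0},{"tx":0,"ty":0,"tz":-0.1,"turn":0},{"tx":0,"ty":0,"tz":0,"turn":0},{"tx":0,"ty":0,"tz":0,"turn":0},{"tx":0,"ty":0,"tz":0,"turn":0},{"tx":0,"ty":0,"tz":0,"turn":0},{"tx":0,"ty":0,"tz":0,"turn":0},{"tx":0,"ty":0,"tz":0,"turn":0}]' >/dev/null
python3 -c "from m import *;st()"
```

```text
t 63.05 tcp [0.609  0.1498 0.0059] psi 177.05 q [ 14.  32. -10.  47.  -0.  17.] F [-0.4  0.1 -4.4] T [-0.02  0.02 -0.  ] gap 0.0548 g 54.8
t 64.05 tcp [ 0.609   0.1498 -0.0031] psi 177.05 q [ 14.  33. -11.  46.  -0.  17.] F [-1.1 -0.1 -3.7] T [0.02 0.04 0.04] gap 0.0549 g 54.8
```

```bash
python3 -m inch '[{"tx":0,"ty":0,"tz":-0.1,"turn":0},{"tx":0,"ty":0,"tz":0,"turn":0},{"tx":0,"ty":0,"tz":0,"turn":0},{"tx":0,"ty":0,"tz":0,"turn":0},{"tx":0,"ty":0,"tz":0,"turn":0},{"tx":0,"ty":0,"tz":1,"turn":0},{"tx":0,"ty":0,"tz":3,"turn":0},{"tx":0,"ty":0,"tz":5,"turn":0},{"tx":0,"ty":0,"tz":5,"turn":0},{"tx":0,"ty":0,"tz":5,"turn":0}]' -0.6 >/dev/null
python3 -m inch '[{"tx":0,"ty":0,"tz":5,"turn":-8},{"tx":0,"ty":0,"tz":4,"turn":-8},{"tx":0,"ty":2,"tz":1,"turn":-8},{"tx":0,"ty":2,"tz":0,"turn":-8},{"tx":0,"ty":2,"tz":0,"turn":-8},{"tx":0,"ty":2,"tz":0,"turn":-8},{"tx":0,"ty":2,"tz":0,"turn":-8},{"tx":0,"ty":2,"tz":0,"turn":-8},{"tx":0,"ty":2,"tz":0,"turn":-8},{"tx":0,"ty":2,"tz":0,"turn":-8}]' 1 40 >/dev/null
python3 - <<'E'
from m import *
st(); t=snapshot("top"); print([(f[1],onz(t,f[0],.068)[0].round(4)) for f in flasks(t)])
E
```

```text
t 66.05 tcp [0.6087 0.3105 0.2868] psi 96.72 q [ 27.  32.  32.  90.  -0. 110.] F [0.1 0.1 0.6] T [-0.06 -0.02  0.01] gap 0.0001 g 0.0
[(224.0, array([0.6681, 0.1424, 0.068 ])), (205.0, array([0.5363, 0.1536, 0.068 ])), (198.5, array([ 0.8037, -0.0415,  0.068 ])), (197.5, array([0.6069, 0.1509, 0.068 ]))]
```

```bash
python3 -m inch '[{"tx":0,"ty":2,"tz":0,"turn":-5},{"tx":0,"ty":2,"tz":0,"turn":-5},{"tx":0,"ty":0,"tz":-2,"turn":0},{"tx":0,"ty":0,"tz":-3,"turn":0},{"tx":0,"ty":0,"tz":-3,"turn":0},{"tx":0,"ty":0,"tz":-3,"turn":0},{"tx":0,"ty":0,"tz":-2,"turn":0},{"tx":0,"ty":0,"tz":0,"turn":0},{"tx":0,"ty":0,"tz":0,"turn":0},{"tx":0,"ty":0,"tz":0,"turn":0}]' >/dev/null
python3 -c "from m import *;st()"
python3 -m inch '[{"tx":0,"ty":-1.5,"tz":0,"turn":0},{"tx":0,"ty":-1.5,"tz":0,"turn":0},{"tx":0,"ty":-1.5,"tz":0,"turn":0},{"tx":0,"ty":-1.5,"tz":0,"turn":0},{"tx":0,"ty":-1.5,"tz":0,"turn":0},{"tx":0,"ty":-1.5,"tz":0,"turn":0},{"tx":0,"ty":-1.5,"tz":0,"turn":0},{"tx":0,"ty":0,"tz":0,"turn":0},{"tx":0,"ty":0,"tz":0,"turn":0},{"tx":0,"ty":0,"tz":0,"turn":0}]' >/dev/null
python3 -c "from m import *;st()"
```

```text
t 67.1 tcp [0.6101 0.3502 0.1581] psi 87.06 q [ 30.  34.  17.  73.  -0. 123.] F [-0.1 -0.5 -0.2] T [ 0.02  0.01 -0.02] gap -0.0003 g 0.0
t 68.1 tcp [0.609  0.2451 0.1558] psi 87.07 q [ 22.  29.   8.  69.   0. 115.] F [ 0.6 -0.1 -0.4] T [ 0.01  0.04 -0.04] gap -0.0 g 0.0
```

```bash
python3 -m inch '[{"tx":0,"ty":-1.2,"tz":0.2,"turn":0},{"tx":0,"ty":-1.1,"tz":0.1,"turn":0},{"tx":0,"ty":-1.2,"tz":-0.2,"turn":0},{"tx":0,"ty":-1.1,"tz":-0.4,"turn":0},{"tx":0,"ty":-1.1,"tz":-0.4,"turn":0},{"tx":0,"ty":-1.1,"tz":-0.5,"turn":0},{"tx":0,"ty":-1,"tz":-0.7,"turn":0},{"tx":0,"ty":-0.9,"tz":-0.7,"turn":0},{"tx":0,"ty":-0.8,"tz":-0.9,"turn":0},{"tx":0,"ty":-0.8,"tz":-0.9,"turn":0}]' >/dev/null
python3 -c "from m import *;st()"
python3 -m inch '[{"tx":0,"ty":-0.6,"tz":-1,"turn":0},{"tx":0,"ty":-0.6,"tz":-1,"turn":0},{"tx":0,"ty":-0.4,"tz":-1.1,"turn":0},{"tx":0,"ty":-0.4,"tz":-1.1,"turn":0},{"tx":0,"ty":-0.2,"tz":-1,"turn":0},{"tx":0,"ty":-0.1,"tz":-0.6,"turn":0},{"tx":0,"ty":0,"tz":0,"turn":0},{"tx":0,"ty":0,"tz":0,"turn":0},{"tx":0,"ty":0,"tz":0,"turn":0},{"tx":0,"ty":0,"tz":0,"turn":0}]' >/dev/null
python3 -c "from m import *;st()"
```

```text
t 69.1 tcp [0.6089 0.141  0.1109] psi 87.05 q [ 13.  27.  -2.  61.  -0. 106.] F [ 0.3  0.5 -0.1] T [0.17 0.03 0.01] gap 0.0002 g 0.4
t 70.1 tcp [0.6094 0.119  0.0544] psi 87.07 q [ 11.  29.  -8.  53.   0. 104.] F [0.2 0.3 0.6] T [ 0.05  0.03 -0.04] gap -0.0004 g 0.0
```

```bash
python3 -m inch '[{"tx":0,"ty":0,"tz":-0.3,"turn":0},{"tx":0,"ty":0,"tz":-0.3,"turn":0},{"tx":0,"ty":0,"tz":-0.2,"turn":0},{"tx":0,"ty":0,"tz":0,"turn":0},{"tx":0,"ty":0,"tz":0,"turn":0},{"tx":0,"ty":0,"tz":0,"turn":0},{"tx":0,"ty":0,"tz":0,"turn":0},{"tx":0,"ty":0,"tz":0,"turn":0},{"tx":0,"ty":0,"tz":0,"turn":0},{"tx":0,"ty":0,"tz":0,"turn":0}]' >/dev/null
python3 -c "from m import *;st()"
python3 -m inch '[{"tx":0,"ty":0,"tz":-0.1,"turn":0},{"tx":0,"ty":0,"tz":0,"turn":0},{"tx":0,"ty":0,"tz":-0.1,"turn":0},{"tx":0,"ty":0,"tz":0,"turn":0},{"tx":0,"ty":0,"tz":0,"turn":0},{"tx":0,"ty":0,"tz":0,"turn":0},{"tx":0,"ty":0,"tz":0,"turn":0},{"tx":0,"ty":0,"tz":0,"turn":0},{"tx":0,"ty":0,"tz":0,"turn":0},{"tx":0,"ty":0,"tz":0,"turn":0}]' >/dev/null
python3 -c "from m import *;st()"
```

```text
t 71.1 tcp [0.609  0.1188 0.0459] psi 87.05 q [ 11.  30.  -9.  52.   0. 104.] F [ 0.4 -0.5 -0.8] T [ 0.02 -0.05 -0.02] gap 0.0002 g 0.0
t 72.1 tcp [0.609  0.1188 0.0447] psi 87.05 q [ 11.  30.  -9.  52.   0. 104.] F [-1.3 -0.9  4.5] T [-0.1   0.32  0.03] gap -0.0003 g 2.6
```

```bash
python3 -m inch '[{"tx":0,"ty":0,"tz":-0.1,"turn":0},{"tx":0,"ty":0,"tz":0,"turn":0},{"tx":0,"ty":0,"tz":0,"turn":0},{"tx":0,"ty":0,"tz":0,"turn":0},{"tx":0,"ty":0,"tz":0,"turn":0},{"tx":0,"ty":0,"tz":0,"turn":0},{"tx":0,"ty":0,"tz":0,"turn":0},{"tx":0,"ty":0,"tz":0,"turn":0},{"tx":0,"ty":0,"tz":0,"turn":0},{"tx":0,"ty":0,"tz":0,"turn":0}]' >/dev/null
python3 -c "from m import *;st()"
python3 -m inch '[{"tx":0,"ty":0,"tz":2,"turn":0},{"tx":0,"ty":0,"tz":4,"turn":8},{"tx":-1,"ty":2,"tz":4,"turn":8},{"tx":-2,"ty":3,"tz":3,"turn":8},{"tx":-2,"ty":3,"tz":0,"turn":8},{"tx":-2,"ty":3,"tz":0,"turn":8},{"tx":-2,"ty":3,"tz":0,"turn":8},{"tx":-2,"ty":3,"tz":0,"turn":8},{"tx":-2,"ty":3,"tz":0,"turn":8},{"tx":-2,"ty":3,"tz":0,"turn":8}]' 0 >/dev/null
python3 -m inch '[{"tx":-1.5,"ty":2,"tz":0,"turn":8},{"tx":-0.5,"ty":1,"tz":0,"turn":8},{"tx":0,"ty":0,"tz":0,"turn":8},{"tx":0,"ty":0,"tz":0,"turn":3},{"tx":0,"ty":0,"tz":0,"turn":0},{"tx":0,"ty":0,"tz":0,"turn":0},{"tx":0,"ty":0,"tz":0,"turn":0},{"tx":0,"ty":0,"tz":0,"turn":0},{"tx":0,"ty":0,"tz":0,"turn":0},{"tx":0,"ty":0,"tz":0,"turn":0}]' >/dev/null
python3 - <<'E'
from m import *
st()
for n in("top","side"):
    s=snapshot(n); cv2.imwrite(f"pics/cl_{n}.png",s["pixels"]); hsv=cv2.cvtColor(s["pixels"],cv2.COLOR_BGR2HSV)
    g=cv2.inRange(hsv,(0,0,90),(180,40,160))
    for c in blobs(g,1500,9000,(150,125,130,130))[:1]:
        P=onz(s,c[:,0],.079)[:,:2]*1000; print(n,cv2.minAreaRect(P.astype(np.float32)))
E
```

```text
t 73.1 tcp [0.6091 0.1187 0.0447] psi 87.05 q [ 11.  30.  -9.  52.  -0. 104.] F [-3.5 -0.5  9.8] T [-0.15  0.61 -0.01] gap -0.0 g 5.0
t 75.1 tcp [0.439  0.3787 0.1729] psi -173.97 q [41. 21. -3. 66.  0. 35.] F [-0.6  1.  -0.5] T [0.04 0.02 0.05] gap 0.0423 g 0.0
```

```bash
python3 -m inch '[{"tx":-0.1,"ty":-0.15,"tz":-2,"turn":0},{"tx":0,"ty":0,"tz":-2,"turn":0},{"tx":0,"ty":0,"tz":-2,"turn":0},{"tx":0,"ty":0,"tz":-2,"turn":0},{"tx":0,"ty":0,"tz":-2,"turn":0},{"tx":0,"ty":0,"tz":-1.2,"turn":0},{"tx":0,"ty":0,"tz":-0.5,"turn":0},{"tx":0,"ty":0,"tz":0,"turn":0},{"tx":0,"ty":0,"tz":0,"turn":0},{"tx":0,"ty":0,"tz":0,"turn":0}]' >/dev/null
python3 - <<'E'
from m import *
st()
s=snapshot("side")["pixels"].astype(int);a=cv2.imread("pics/side0.png").astype(int); d=np.abs(s-a).max(2)[190:265,170:275]; print("changed",[(int((d>t).sum())) for t in(15,30,60)], d.size)
ys,xs=np.where(d>30); print(xs.min()+170 if len(xs) else 0,xs.max()+170 if len(xs) else 0,ys.min()+190 if len(ys) else 0,ys.max()+190 if len(ys) else 0)
E
python3 -m inch '[{"tx":0,"ty":0,"tz":0,"turn":0},{"tx":0,"ty":0,"tz":0,"turn":0},{"tx":0,"ty":0,"tz":0,"turn":0},{"tx":0,"ty":0,"tz":0,"turn":0},{"tx":0,"ty":0,"tz":0,"turn":0},{"tx":0,"ty":0,"tz":0,"turn":0},{"tx":0,"ty":0,"tz":0,"turn":0},{"tx":0,"ty":0,"tz":0,"turn":0},{"tx":0,"ty":0,"tz":0,"turn":0},{"tx":0,"ty":0,"tz":0,"turn":0}]' 1 40 >/dev/null
python3 -c "from m import *;st()"
```

```text
t 76.2 tcp [0.4387 0.3778 0.0569] psi -173.95 q [ 41.  25. -14.  50.  -0.  35.] F [-0.1 -0.2  0.2] T [-0.01  0.   -0.  ] gap 0.0426 g 0.0
changed [7526, 3093, 2434] 7875
181 236 190 264
t 77.25 tcp [0.4388 0.3767 0.0576] psi -173.85 q [ 41.  25. -14.  50.  -0.  35.] F [-1.  -4.6 10.5] T [-0.63 -0.    0.79] gap 0.0134 g 70.5
```

```bash
python3 -m inch '[{"tx":0,"ty":0,"tz":0,"turn":3},{"tx":0,"ty":0,"tz":0,"turn":3},{"tx":0,"ty":0,"tz":0,"turn":3},{"tx":0,"ty":0,"tz":0,"turn":3},{"tx":0,"ty":0,"tz":0,"turn":3},{"tx":0,"ty":0,"tz":0,"turn":3},{"tx":0,"ty":0,"tz":0,"turn":3},{"tx":0,"ty":0,"tz":0,"turn":3},{"tx":0,"ty":0,"tz":0,"turn":3},{"tx":0,"ty":0,"tz":0,"turn":3}]' >/dev/null
python3 -c "from m import *;st()"
python3 -m inch '[{"tx":0,"ty":0,"tz":0,"turn":3},{"tx":0,"ty":0,"tz":0,"turn":3},{"tx":0,"ty":0,"tz":0,"turn":3},{"tx":0,"ty":0,"tz":0,"turn":3},{"tx":0,"ty":0,"tz":0,"turn":3},{"tx":0,"ty":0,"tz":0,"turn":3},{"tx":0,"ty":0,"tz":0,"turn":3},{"tx":0,"ty":0,"tz":0,"turn":3},{"tx":0,"ty":0,"tz":0,"turn":3},{"tx":0,"ty":0,"tz":0,"turn":3}]' >/dev/null
python3 - <<'E'
from m import *
st()
m0=cv2.inRange(cv2.cvtColor(cv2.imread("pics/top0.png"),cv2.COLOR_BGR2HSV),(12,90,90),(35,255,255))
for n,b in(("top",(105,200,60,60)),("side",(185,270,75,65))):
    s=snapshot(n); s0=cv2.imread(f"pics/{n}0.png"); hsv=cv2.cvtColor(s0,cv2.COLOR_BGR2HSV)
    m=cv2.inRange(hsv,(12,100,100),(35,255,255)); 
    C=np.array([437.7,378.1]) if n=="top" else np.array([441.6,377.1])
    for c in blobs(m,3,400,b):
        P=onz(s,c[:,0],.066)[:,:2]*1000-C; r=np.hypot(*P.T); k=(r>62)&(r<90)
        if k.sum(): a=np.degrees(np.arctan2(P[k,1],P[k,0])); print(n,"tab",r.max(),a.min(),a.max(),a.mean(),k.sum())
    hsv=cv2.cvtColor(s["pixels"],cv2.COLOR_BGR2HSV); m=cv2.inRange(hsv,(0,0,0),(180,255,95))
    for c in blobs(m,20,900,b):
        P=onz(s,c[:,0],.114)[:,:2]*1000-C; r=np.hypot(*P.T); k=(r>35)&(r<66); 
        if k.sum(): a=np.degrees(np.arctan2(P[k,1],P[k,0])); print(n,"handle",r.max(),a.min(),a.max(),a.mean())
E
```

```text
t 78.25 tcp [0.4392 0.3754 0.0576] psi -143.93 q [ 41.  25. -14.  51.  -0.   5.] F [ 0.6 -7.8 11.6] T [-1.2  -0.01 -0.14] gap 0.0133 g 64.5
t 79.25 tcp [0.4403 0.3744 0.0577] psi -113.98 q [ 41.  25. -14.  51.  -0. -25.] F [  4.  -10.   10.4] T [-1.55 -0.32 -0.25] gap 0.0131 g 64.5
side tab 113.051621310469 -179.1074073007725 178.70684248507564 -67.45470201963452 79
side tab 92.27025749532442 74.64802063462847 98.23370144607884 87.30601019269652 29
side handle 63.91813297418219 -145.40312913332457 -25.198383426441083 -80.60471367957803
```

Run:
```python
from m import *
for n,b,C in(("top",(140,232,28,22),(437.7,378.1)),("side",(225,278,30,25),(441.6,377.1))):
    s=snapshot(n); a0=cv2.imread(f"pics/{n}0.png"); hsv=cv2.cvtColor(a0,cv2.COLOR_BGR2HSV); m=cv2.inRange(hsv,(12,90,90),(35,255,255))
    x,y,w,h=b; sub=np.zeros_like(m); sub[y:y+h,x:x+w]=m[y:y+h,x:x+w]; v,u=np.nonzero(sub); uv=np.c_[u,v].astype(float)
    for z in(.062,.072):
        P=onz(s,uv,z)[:,:2]*1000-C; r=np.hypot(*P.T); a=np.degrees(np.arctan2(P[:,1],P[:,0]))
        print(n,z,[(lo,int(k.sum()),a[k].mean().round(1),np.median(a[k]).round(1)) for lo in(30,45,62,70,78) for k in[(r>lo)&(r<lo+12)] if k.sum()],r.max())
```

```text
top 0.062 [(62, 6, np.float64(-108.6), np.float64(-108.6)), (70, 37, np.float64(-117.4), np.float64(-112.8)), (78, 100, np.float64(-118.1), np.float64(-118.0))] 123.18098216344933
top 0.072 [(62, 6, np.float64(-107.7), np.float64(-107.7)), (70, 26, np.float64(-116.2), np.float64(-110.8)), (78, 90, np.float64(-118.1), np.float64(-117.4))] 124.54478171397045
side 0.062 [(30, 10, np.float64(-106.7), np.float64(-106.5)), (45, 12, np.float64(-105.9), np.float64(-106.1)), (62, 10, np.float64(-107.6), np.float64(-107.5)), (70, 58, np.float64(-100.5), np.float64(-105.4)), (78, 95, np.float64(-99.0), np.float64(-102.5))] 113.762746776242
side 0.072 [(30, 11, np.float64(-118.0), np.float64(-118.0)), (45, 15, np.float64(-113.5), np.float64(-113.2)), (62, 45, np.float64(-97.6), np.float64(-106.0)), (70, 90, np.float64(-104.6), np.float64(-108.7)), (78, 83, np.float64(-107.6), np.float64(-108.0))] 107.2663530414807
```

Run:
```python
from m import *
for n,b,C in(("top",(125,222,40,32),(437.7,378.1)),("side",(215,278,40,32),(441.6,377.1))):
    s=snapshot(n); a0=cv2.imread(f"pics/{n}0.png"); hsv=cv2.cvtColor(a0,cv2.COLOR_BGR2HSV); m=cv2.inRange(hsv,(17,70,120),(35,255,255))
    x,y,w,h=b; sub=np.zeros_like(m); sub[y:y+h,x:x+w]=m[y:y+h,x:x+w]; v,u=np.nonzero(sub); uv=np.c_[u,v].astype(float)
    for z in(.06,.066,.072):
        P=onz(s,uv,z)[:,:2]*1000-C; r=np.hypot(*P.T); a=np.degrees(np.arctan2(P[:,1],P[:,0]))
        print(n,z,[(lo,int(k.sum()),a[k].mean().round(1),np.median(a[k]).round(1)) for lo in(20,30,40,50,60,70,80) for k in[(r>lo)&(r<lo+10)] if k.sum()],r.max().round(1))
    if n=="side": print([(int(p),int(q)) for p,q in uv[r>60]])
```

```text
top 0.06 [(20, 6, np.float64(-110.9), np.float64(-110.7)), (30, 4, np.float64(-108.3), np.float64(-108.4)), (40, 4, np.float64(-108.1), np.float64(-108.2)), (50, 5, np.float64(-108.5), np.float64(-108.6)), (60, 8, np.float64(-108.7), np.float64(-108.7)), (70, 13, np.float64(-107.7), np.float64(-107.5)), (80, 3, np.float64(-107.9), np.float64(-108.1))] 82.8
top 0.066 [(20, 6, np.float64(-110.2), np.float64(-110.5)), (30, 4, np.float64(-107.9), np.float64(-107.8)), (40, 5, np.float64(-108.1), np.float64(-108.3)), (50, 5, np.float64(-108.1), np.float64(-108.2)), (60, 7, np.float64(-108.0), np.float64(-108.0)), (70, 11, np.float64(-108.0), np.float64(-108.0)), (80, 6, np.float64(-107.2), np.float64(-106.9))] 83.9
top 0.072 [(20, 6, np.float64(-109.1), np.float64(-109.5)), (30, 4, np.float64(-107.2), np.float64(-107.3)), (40, 4, np.float64(-107.3), np.float64(-107.3)), (50, 6, np.float64(-107.5), np.float64(-107.3)), (60, 7, np.float64(-107.7), np.float64(-107.7)), (70, 11, np.float64(-107.7), np.float64(-107.7)), (80, 7, np.float64(-107.2), np.float64(-107.7))] 85.0
side 0.06 [(20, 15, n
[... 653 characters left out ...]
9, np.float64(-104.4), np.float64(-103.9))] 85.8
side 0.072 [(20, 7, np.float64(-123.3), np.float64(-122.8)), (30, 8, np.float64(-117.0), np.float64(-117.6)), (40, 11, np.float64(-113.9), np.float64(-113.3)), (50, 11, np.float64(-115.2), np.float64(-115.4)), (60, 3, np.float64(-114.6), np.float64(-114.9)), (70, 17, np.float64(-110.3), np.float64(-110.1)), (80, 4, np.float64(-106.3), np.float64(-106.3))] 82.2
[(246, 284), (245, 285), (246, 285), (247, 285), (244, 286), (245, 286), (246, 286), (247, 286), (244, 287), (245, 287), (246, 287), (247, 287), (245, 288), (246, 288), (247, 288), (248, 288), (245, 289), (246, 289), (244, 290), (245, 290), (246, 290), (244, 291), (245, 291), (246, 291)]
```

```bash
python3 -m inch '[{"tx":0,"ty":0,"tz":0,"turn":2},{"tx":0,"ty":0,"tz":0,"turn":2},{"tx":0,"ty":0,"tz":0,"turn":2},{"tx":0,"ty":0,"tz":0,"turn":0},{"tx":0,"ty":0,"tz":0,"turn":0},{"tx":0,"ty":0,"tz":0,"turn":0},{"tx":0,"ty":0,"tz":0,"turn":0},{"tx":0,"ty":0,"tz":0,"turn":0},{"tx":0,"ty":0,"tz":0,"turn":0},{"tx":0,"ty":0,"tz":0,"turn":0}]' >/dev/null;python3 -c "from m import *;st()"
python3 -m inch '[{"tx":0,"ty":0,"tz":0,"turn":0},{"tx":0,"ty":0,"tz":0,"turn":0},{"tx":0,"ty":0,"tz":0,"turn":0},{"tx":0,"ty":0,"tz":0,"turn":0},{"tx":0,"ty":0,"tz":2,"turn":0},{"tx":0,"ty":0,"tz":4,"turn":0},{"tx":0,"ty":0,"tz":4,"turn":0},{"tx":-1,"ty":-4,"tz":4,"turn":0},{"tx":-1,"ty":-5,"tz":4,"turn":0},{"tx":-1,"ty":-5,"tz":2,"turn":0}]' 0 >/dev/null
python3 -m inch '[{"tx":-1,"ty":-5,"tz":0,"turn":0},{"tx":-1,"ty":-5,"tz":0,"turn":0},{"tx":-1,"ty":-5,"tz":0,"turn":0},{"tx":0,"ty":-5,"tz":0,"turn":0},{"tx":0,"ty":-5,"tz":0,"turn":0},{"tx":0,"ty":-5,"tz":0,"turn":0},{"tx":0,"ty":-5,"tz":0,"turn":0},{"tx":0,"ty":-5,"tz":0,"turn":0},{"tx":0,"ty":-5,"tz":0,"turn":0},{"tx":0,"ty":0,"tz":0,"turn":0}]' >/dev/null
cat > hm.py <<'E'
from m import *
st()
s=snapshot("top"); cv2.imwrite("pics/fin_top.png",s["pixels"]); hsv=cv2.cvtColor(s["pixels"],cv2.COLOR_BGR2HSV)
C=np.array([437.7,378.1])
for S,nm in((s["pixels"],"now"),(cv2.imread("pics/top0.png"),"start"),(cv2.imread("pics/t2.png"),"shut")):
    hsv=cv2.cvtColor(S,cv2.COLOR_BGR2HSV)
    for th in(70,95):
        for c in blobs(cv2.inRange(hsv,(0,0,0),(180,255,th)),30,400,(110,205,50,55)):
            P=onz(s,c[:,0],.114)[:,:2]*1000; r=cv2.minAreaRect(P.astype(np.float32)); v=P-C; k=np.hypot(*v.T)>40; print(nm,th,[np.round(x,1) for x in r],"end dir",np.degrees(np.arctan2(v[k,1],v[k,0])).mean().round(1) if k.any() else None)
i=np.mgrid[222:262,125:170].reshape(2,-1).T[:,::-1]
hsv=cv2.cvtColor(s["pixels"],cv2.COLOR_BGR2HSV); m=cv2.inRange(hsv,(17,70,120),(35,255,255)); uv=i[m[i[:,1],i[:,0]]>0].astype(float)
P=onz(s,uv,.068)[:,:2]*1000-C; r=np.hypot(*P.T); k=(r>60)&(r<88); print("tab now",k.sum(),np.degrees(np.arctan2(P[k,1],P[k,0])).mean())
g=cv2.inRange(hsv,(0,0,90),(180,40,160))
for c in blobs(g,1500,9000,(150,125,130,130))[:1]: print("cover",cv2.minAreaRect((onz(s,c[:,0],.079)[:,:2]*1000).astype(np.float32)))
t=snapshot("side"); cv2.imwrite("pics/fin_side.png",t["pixels"]); d=np.abs(t["pixels"].astype(int)-cv2.imread("pics/side0.png")).max(2)
print("side cover diff",[int((d[190:265,170:275]>q).sum()) for q in(30,60)],"blade/pad diff",int((d[205:255,278:335]>60).sum()))
E
python3 hm.py
```

```text
t 80.55 tcp [0.4406 0.3744 0.0577] psi -108.08 q [ 41.  25. -14.  50.  -0. -31.] F [  4.2 -10.5  10.8] T [-1.59 -0.4   0.06] gap 0.0134 g 64.5
t 82.55 tcp [ 0.383  -0.1943  0.2395] psi -108.42 q [-27.   4. -15.  71.  -0. -98.] F [ 0.5  1.2 -0.3] T [ 0.06 -0.01  0.  ] gap 0.0424 g 0.0
now 95 [array([428.5, 346.1]), array([53.6,  8.5]), np.float64(70.5)] end dir -107.4
start 95 [array([421. , 350.6]), array([53.1,  9.2]), np.float64(53.6)] end dir -122.5
shut 95 [array([421.6, 372.4]), array([74.5, 10.4]), np.float64(6.3)] end dir -169.5
tab now 20 -107.28600292950618
side cover diff [0, 0] blade/pad diff 1
```

```bash
python3 -c "from plant import sign_off;print(sign_off())"
```

```text
the job is handed in; nothing more can be done
None
```

I shut the valve, put both flasks in their own wells, closed the cover and laid the blade back on its pad. I then set the handle over the tab to within about 2° by the camera and handed in at about 83 s.

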